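# Link up a battery pack and probe its links

### The arm

A 6-joint arm with a two-finger parallel gripper is mounted at the origin on the work surface. World frame = base frame: x ahead of the robot, y to its left, z up, the work surface at z = 0. Lengths are in m, angles in rad, forces in N, time in s.
With the tool pointing down it reaches from about 0.25 to 0.775 m from the base axis. Payload 4 kg.
Tool frame: the origin (TCP) lies between the finger pads, 19 mm behind the fingertips; this is the grasp point; z points along the fingers, y is the direction in which the jaws open and shut (so a half turn about z gives the same grasp; the last joint's range is limited). The gripper opens to 94 mm and grips with 3 to 60 N. Pads are 16 mm wide; open, the fingers measure 119 mm over their backs; the gripper's body (75 mm by 177 mm) begins 78 mm behind the grasp point.
Start: joints at [-1.307, 0.087, 1.371, -0, 1.684, -0.103], TCP at [0.197, -0.513, 0.224] pointing down, gripper open.
Joint ranges: [-3.1, 3.1], [-0.76, 2.03], [0.27, 2.55], [-1.08, 4.22], [0.17, 2.65], [-2.57, 2.57]. Speed limits (rad/s): [2.79, 2.79, 3.14, 3.14, 3.14, 3.14].

### API

Orientations are given as [roll, pitch, yaw] about the fixed x, y, z axes, in that order (R = Rz(yaw) Ry(pitch) Rx(roll)).
In Python, from bench import get_obs, cams, ticket gives the robot as it stands. The module is installed in compiled form; this text tells all that it offers.
- The arm moves only by the shell command python3 -m crank 'ROWS'. ROWS is JSON, a list of rows, each an object of numbers: "tx", "ty", "tz": the shift along the tool's x, y, z in cm; "twist": the turn about the tool's z in degrees; "grip": the opening, from 0 (shut) to 1 (fully open). In form: [{"tx": .., "ty": .., "tz": .., "twist": .., "grip": ..}, ...]. A call has 1 to 12 rows; each row shifts and turns the commanded pose from where the row before left it, along the tool's axes as they then stand; what a row does not reach is not made up. A row lasts 1/8 s, in which the tool goes at most 62.5 mm and 10.7 degrees, less where a joint would pass 70% of its speed; a pose out of reach is approached as far as the arm can. A call is refused whole if a number of a shift passes 6.25 or a number of a turn 10.7, either way. A call with a gripper value outside its range is refused whole. The fingers move at their own pace and stop on an object; the grip force is fixed at half the most. Time passes only in rows, so rows that do not move let the fingers close. It gives the time, the measured TCP pose, the force and the opening at its end, in the units of the state.
- get_obs(): the state, without advancing time (a new reading comes with each control period).
- cams.snapshot(name): name is "side" or "top" or "wrist"; returns a dict with "frame" (400x640x3 uint8, red, green, blue), "intrinsics" (3x3 intrinsics, pixels), "R" (3x3) and "t" (3): a world point X has camera coordinates R X + t; the wrist camera has in their place "hand_eye" (4x4, takes a point from camera to tool coordinates, whose origin is the TCP and whose axes are the flange's). Camera axes: x right, y down, z forward; pixel columns grow to the right and rows downward; lengths in m; the calibration is good to about 2 mm. A picture is of the moment at which its call begins: read the wrist's pose just before it. There is no depth.
- ticket.close_job(): hands the job in, once; it reports no verdict.
Trained networks look in a picture, given as the dict that the camera call returned (one of the last four; its "shot" number tells which), for a name from the list of things; names that differ only in an ending like _2 or _b are one class to them, and where a whole thing is asked for, a point or a joint stands for the part that bears it (a point fixed in the world has none). Each returns a list of dicts, best first, with "conf" (0 to 1); they miss things now and then, are a little off and sometimes report something else, mostly with a low value. They report only what shows in the picture. A call takes as long as a camera call. They do not tell look-alikes from the thing itself.
- cams.outline_of(picture, query): "region" (400x640 bool, what is visible of it) and "centre" ([column, row] in pixels, amid what is visible of it).
The state is a dict: "time": time; "joint_positions": joint angles; "qvel": joint speeds; "joint_torque": joint torques, N m; "tool_pos": TCP position; "ee_rot": TCP orientation; "wrist_force": force on the tool from outside, world axes, zero at the start; "wrist_torque": the same for the moment, N m; "width": finger opening in m.
Only numpy, scipy, OpenCV 4.12 (cv2) and the standard library are available. Lean on these libraries where they do the work, as an engineer would, in place of code of your own. Each camera call takes 0.05 s, during which the arm holds its last target.

### The job

Lay each bus link that is out on the bench flat across its own pair of cells on the battery pack, down between the ribs: red link at the red end, white in the middle, black at the black end. Once they are all on, take the contact readings link by link from the red end towards the black end: slide the pack along the bench, without lifting it, until the link's ringed spot is under the probe tip, and push the red knob down until the tip presses on the spot for about half a second. Finish with the pack, all its links still in place, slid back squarely inside the yellow outline, and leave the other things on the bench undisturbed.

Things in the scene. Friction and masses are not known exactly. Their poses are not given: they have to be found in the camera images.
- pack: battery pack, loose, 0.9 kg: grey carrier plate 180 (x) x 130 (y) x 8 mm with six upright 32 mm blue cells in three pairs. A pair's two cells lie 20 mm either side of its centre along pack x; the pairs lie 40 mm apart along pack y, red end plate at +y, black one at -y. Origin: underside, below the middle of the six cells; x points away from the orange grip; plate from x = -135 to +45 mm
- pack_grip (a point): point in the upright orange grip fin of the pack, 110 mm from the pack's origin towards pack -x: fin 44 mm long (pack x), 16 mm thick (pack y), from the plate (z 8 mm) up to z = 55 mm; the point is at z = 45 mm, a fitting TCP place for fingers closing along pack y
- pair_red (a point): centre of the pair of cells at the red end, at cell-top height, 78 mm above the bench; axes as the pack's. Black ribs and rims rise 4 mm above the cell tops and leave over each pair a channel 76 (pack x) x 30 (pack y) mm for a link
- pair_white (a point): centre of the middle pair of cells, at cell-top height; axes as the pack's
- pair_black (a point): centre of the pair of cells at the black end, at cell-top height; axes as the pack's
- bay: yellow tape outline on the bench, flat, 204 x 154 mm inside its lines' middles, for the pack. Its origin and axes are where the pack's origin and axes belong
- probe: spring-loaded vertical probe of the blue stand: thin brass tip (6 mm across) below, red push knob (38 mm across) on top, one straight axis. It only moves up and down (45 mm) and springs back up; about 2 to 3 N at the knob hold it down at link height, more presses the tip on the link. Origin: bench point under the tip. Nothing stands on the bench under the stand's arm
- probe_tip (a point): tip of the probe: at rest 114 mm above the bench, 32 mm above a laid link's copper, 12 mm above its block. The stand's arm (34 mm wide, 155 to 181 mm above the bench, nose 19 mm beyond the probe axis) comes from a column whose front face is 117 mm behind the axis, on the side away from the robot
- probe_knob (a point): centre of the flat top of the red knob, straight above the tip, 235 mm above the bench at rest; press it down with the closed fingertips
- link_red: bus link for the pack's red end: copper bar 64 (x) x 20 (y) x 4 mm, with a red moulded block 16 (x) x 20 (y) x 20 mm on top of its middle (top 24 mm above the bar's underside), 55 g. Origin: centre of its underside; z up. Pick it by the block, fingers closing along link x, tips just above the bar. May be absent (None); may be laid either way round
- spot_red (a point): centre of the test spot of the red link, a white ring 13 mm across on the bar's upper face, 20 mm from the middle towards link +x; over the middle of a cell when the link is laid
- link_white: bus link for the middle pair: copper bar 64 (x) x 20 (y) x 4 mm, with a white moulded block 16 (x) x 20 (y) x 20 mm on top of its middle (top 24 mm above the bar's underside), 55 g. Origin: centre of its underside; z up. Pick it by the block, fingers closing along link x, tips just above the bar. May be absent (None); may be laid either way round
- spot_white (a point): centre of the test spot of the white link, a white ring 13 mm across on the bar's upper face, 20 mm from the middle towards link +x; over the middle of a cell when the link is laid
- link_black: bus link for the pack's black end: copper bar 64 (x) x 20 (y) x 4 mm, with a black moulded block 16 (x) x 20 (y) x 20 mm on top of its middle (top 24 mm above the bar's underside), 55 g. Origin: centre of its underside; z up. Pick it by the block, fingers closing along link x, tips just above the bar. May be absent (None); may be laid either way round
- spot_black (a point): centre of the test spot of the black link, a white ring 13 mm across on the bar's upper face, 20 mm from the middle towards link +x; over the middle of a cell when the link is laid
- sla_battery: black sealed lead-acid battery, 65 x 151 x 94 mm, bystander; origin: centre of its underside
- spare_cell0: upright blue cell, 32 mm across, 70 mm tall, bystander; origin: centre of its underside
- spare_cell1: upright dark blue cell, 32 mm across, 70 mm tall, bystander; origin: centre of its underside
- tape_roll: amber tape roll lying flat, 76 mm across, 19 mm tall, bystander; origin: centre of its underside
- screwdriver: screwdriver lying flat, about 200 mm long, bystander; origin: under its middle, x along it to the tip
- brush: small brush lying flat, about 200 mm long, bystander; origin: under its middle, x along it to the tip
- meter: yellow multimeter lying flat, 150 x 75 x 40 mm, bystander; origin: centre of its underside
There are look-alikes about, which are no part of the job. What is shaped like the link_red but blue or green is not meant.

How it is judged:
On the way, in this order (a step that is already met when the one before it is completed fails the run):
1. every link present lies across its own pair of cells (x of link_red in the frame of pair_red between -0.01 and 0.01 m and y of link_red in the frame of pair_red between -0.008 and 0.008 m and z of link_red in the frame of pair_red between -0.003 and 0.003 m and angle between the x axis of each of link_red, link_white, link_black and the x axis of pack, either way round below 0.2 rad and angle between each of link_red, link_white, link_black's own z axis and vertical below 0.08 rad and x of link_white in the frame of pair_white between -0.01 and 0.01 m and y of link_white in the frame of pair_white between -0.008 and 0.008 m and z of link_white in the frame of pair_white between -0.003 and 0.003 m and x of link_black in the frame of pair_black between -0.01 and 0.01 m and y of link_black in the frame of pair_black between -0.008 and 0.008 m and z of link_black in the frame of pair_black between -0.003 and 0.003 m), for 0.3 s.
2. the probe tip bears on the ringed spot of the red link, which lies on its pair (contact force between probe and link_red above 1.5 N and horizontal distance between probe_tip and spot_red below 0.0055 m and x of link_red in the frame of pair_red between -0.01 and 0.01 m and y of link_red in the frame of pair_red between -0.008 and 0.008 m and z of link_red in the frame of pair_red between -0.003 and 0.003 m and angle between the x axis of link_red and the x axis of pack, either way round below 0.2 rad and angle between link_red's own z axis and vertical below 0.08 rad), for 0.2 s.
3. the probe tip bears on the ringed spot of the white link, which lies on its pair (contact force between probe and link_white above 1.5 N and horizontal distance between probe_tip and spot_white below 0.0055 m and x of link_white in the frame of pair_white between -0.01 and 0.01 m and y of link_white in the frame of pair_white between -0.008 and 0.008 m and z of link_white in the frame of pair_white between -0.003 and 0.003 m and angle between the x axis of link_white and the x axis of pack, either way round below 0.2 rad and angle between link_white's own z axis and vertical below 0.08 rad), for 0.2 s.
4. the probe tip bears on the ringed spot of the black link, which lies on its pair (contact force between probe and link_black above 1.5 N and horizontal distance between probe_tip and spot_black below 0.0055 m and x of link_black in the frame of pair_black between -0.01 and 0.01 m and y of link_black in the frame of pair_black between -0.008 and 0.008 m and z of link_black in the frame of pair_black between -0.003 and 0.003 m and angle between the x axis of link_black and the x axis of pack, either way round below 0.2 rad and angle between link_black's own z axis and vertical below 0.08 rad), for 0.2 s.
At the end, for the whole second after the job is handed in: Every link present lies flat on its own pair (within 10 mm along and 8 mm across of the pair's centre, within 3 mm of cell-top height, turned under 0.2 rad), the pack stands flat on the bench within 20 mm and 0.15 rad of the yellow outline's place, and all is at rest (all of step 1 and horizontal distance between pack and bay below 0.02 m and angle between the x axis of pack and the x axis of bay, either way round below 0.15 rad and angle between pack's own z axis and vertical below 0.05 rad and height (world z) of pack below 0.006 m and linear speed of each of pack, link_red, link_white, link_black below 0.02 m/s); the robot touches nothing.
It fails at once if the pack is lifted off the bench instead of slid (height (world z) of pack above 0.03 m).
It fails at once if the pack is tipped (angle between pack's own z axis and vertical above 0.35 rad).
It fails at once if a bystander is disturbed (moved over 30 mm) (distance of any of sla_battery, spare_cell0, spare_cell1, tape_roll, screwdriver, brush, meter from where it was at the start of the episode above 0.03 m).
Of link_red, link_white, link_black only 2 to 3 are there at a start; the rules pass over those that are not, and their reading is None.
At some moment in a run one of pack, link_red, link_white, link_black may be knocked a few centimetres aside while the robot is not near it.
Once in a run the grip may slacken for a moment while it holds something.
It also fails if it takes over 210 s, if anything falls off the work surface, if the arm or the gripper's body presses on something with over 40 N, if the wrist force passes 120 N, or if a joint passes its speed limit or range.

## Working session

There is one attempt and no reset: what is moved stays moved. The work goes in short steps, Python scripts to look and compute and a shell command to move; the robot and the scene stay as the last step left them, time stands still between calls to the robot, and variables do not carry over. Pictures are saved under pics/ and viewed, and the job is handed in when it is done.

```bash
mkdir -p pics; ls; python3 - <<'E'
from bench import get_obs,cams
import cv2,numpy as np
o=get_obs()
print(o)
for n in ["side","top","wrist"]:
    p=cams.snapshot(n)
    cv2.imwrite(f"pics/{n}0.png",p["frame"][:,:,::-1])
    print(n,{k:np.round(v,4).tolist() for k,v in p.items() if k not in("frame",)  and not isinstance(v,str)})
E
```

```text
pics
{'time': 0.0, 'joint_positions': array([-1.30709636e+00,  8.79257603e-02,  1.37224620e+00, -1.50376767e-07,
        1.68356617e+00, -1.03135759e-01]), 'qvel': array([-0.00081288, -0.00133458,  0.00071905, -0.0008158 ,  0.00088124,
        0.00069205]), 'joint_torque': array([-1.31872865e-03, -3.40191185e+01, -3.02424359e+01,  7.15901772e-02,
        3.32209328e-02, -1.62679712e-04]), 'tool_pos': array([ 0.19711136, -0.51293091,  0.22312418]), 'ee_rot': array([-3.13945856e+00, -2.20734219e-04,  3.66835473e-01]), 'wrist_force': array([ 0.76603495, -1.16707523, -0.38302719]), 'wrist_torque': array([0.0212987 , 0.03939619, 0.00936812]), 'width': 0.09398966399776969}
side {'intrinsics': [[365.9521, 0.0, 317.8973], [0.0, 365.9521, 206.1918], [0.0, 0.0, 1.0]], 'R': [[0.9626, -0.2705, -0.0133], [-0.1715, -0.571, -0.8029], [0.2096, 0.7751, -0.596]], 't': [-0.5233, 0.2384, 1.1278], 'shot': 1}
top {'intrinsics': [[455.6762, 0.0, 318.0577], [0.0, 455.6762, 197.5817], [0.0, 0.0, 1.0]], 'R': [[0.0158, -0.9999, -0.0026], [-0.9791, -0.015, -0.2029], [0.2029, 0.0057, -0.9792]], 't': [0.0404, 0.5538, 1.5884], 'shot': 2}
wrist {'intrinsics': [[293.9757, 0.0, 323.566], [0.0, 293.9757, 200.2184], [0.0, 0.0, 1.0]], 'hand_eye': [[-0.0011, -0.9674, -0.2531, 0.0714], [1.0, -0.001, -0.0007, -0.0003], [0.0004, -0.2531, 0.9674, -0.1607], [0.0, 0.0, 0.0, 1.0]], 'shot': 3}
```

View pics/top0.png

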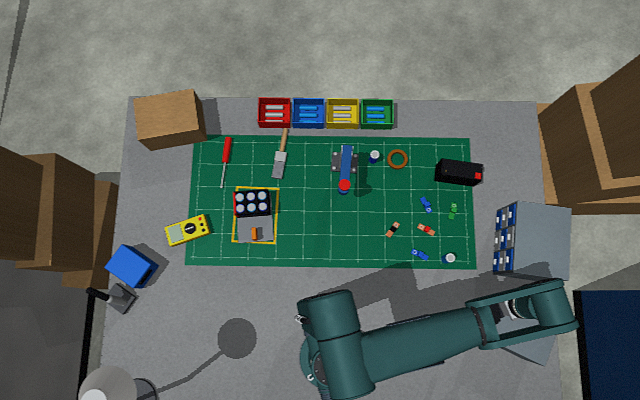

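View pics/side0.png

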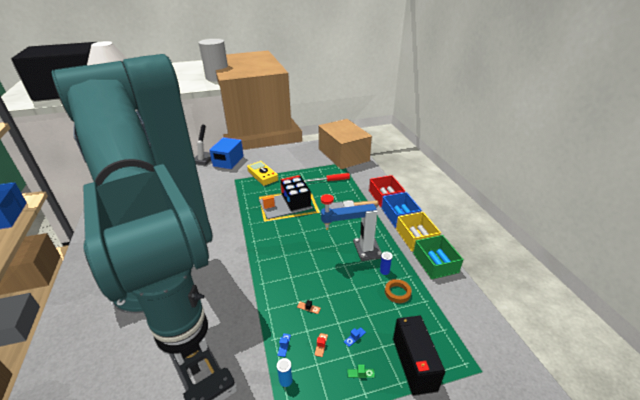

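View pics/wrist0.png

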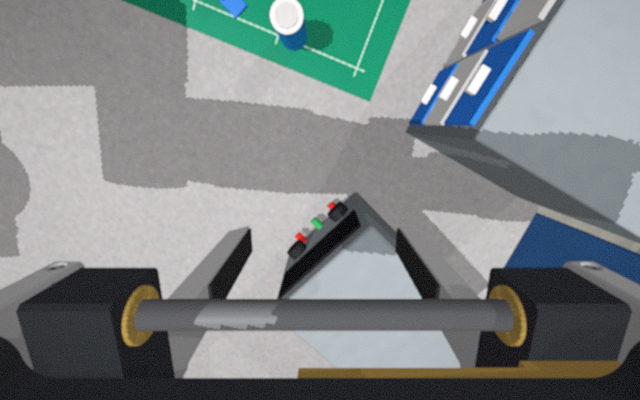

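```bash
cat > h.py <<'E'
from bench import get_obs,cams
import cv2,numpy as np
from scipy.spatial.transform import Rotation as Ro
def tcp():
    o=get_obs(); T=np.eye(4); T[:3,:3]=Ro.from_euler('xyz',o['ee_rot']).as_matrix(); T[:3,3]=o['tool_pos']; return T
def snap(n,fn=None):
    T=tcp(); p=cams.snapshot(n)
    if n=='wrist':
        C=T@p['hand_eye']; p['Rcw']=C[:3,:3]; p['c']=C[:3,3]
    else:
        p['Rcw']=p['R'].T; p['c']=-p['R'].T@p['t']
    if fn: cv2.imwrite('pics/'+fn,p['frame'][:,:,::-1])
    return p
def unp(p,uv,z):
    d=p['Rcw']@np.linalg.inv(p['intrinsics'])@np.array([uv[0],uv[1],1.]); s=(z-p['c'][2])/d[2]; return p['c']+s*d
def pr(p,X):
    q=p['intrinsics']@(p['Rcw'].T@(np.asarray(X,float)-p['c'])); return q[:2]/q[2]
def crop(p,c,r,fn,s=4):
    u,v=int(c[0]),int(c[1]); f=p['frame'][max(0,v-r):v+r,max(0,u-r):u+r,::-1]
    cv2.imwrite('pics/'+fn,cv2.resize(f,None,fx=s,fy=s,interpolation=cv2.INTER_CUBIC))
E
python3 - <<'E'
from h import *
p=snap('top')
crop(p,(425,228),50,'c_links.png',6); crop(p,(255,215),50,'c_pack.png',6)
for n,z in [('link_red',.015),('link_white',.015),('link_black',.015),('pack',.06),('pack_grip',.055),('bay',0),('probe_knob',.235),('spare_cell0',.035),('spare_cell1',.035),('sla_battery',.05),('tape_roll',.01),('screwdriver',.01),('brush',.01),('meter',.02)]:
    for d in cams.outline_of(p,n)[:4]:
        print(n,round(d['conf'],2),np.round(d['centre']),np.round(unp(p,d['centre'],z),3), d['region'].sum())
E
```

```text
link_red 0.65 [420. 257.] [ 0.35  -0.321  0.015] 78
link_red 0.49 [427. 228.] [ 0.453 -0.351  0.015] 98
link_red 0.21 [253. 214.] [0.496 0.289 0.015] 1898
pack 0.77 [250. 214.] [0.491 0.292 0.06 ] 1888
pack 0.53 [461. 172.] [ 0.656 -0.47   0.06 ] 1096
pack_grip 0.7 [254. 212.] [0.496 0.279 0.055] 1876
pack_grip 0.24 [459. 173.] [ 0.654 -0.465  0.055] 998
bay 0.67 [236. 237.] [0.414 0.349 0.   ] 15
probe_knob 0.58 [346. 188.] [ 0.549 -0.042  0.235] 107
spare_cell0 0.69 [448. 260.] [ 0.338 -0.415  0.035] 125
spare_cell0 0.43 [369. 155.] [ 0.722 -0.138  0.035] 94
spare_cell1 0.69 [448. 260.] [ 0.338 -0.415  0.035] 125
spare_cell1 0.43 [369. 155.] [ 0.722 -0.138  0.035] 94
sla_battery 0.58 [459. 171.] [ 0.66  -0.467  0.05 ] 1060
tape_roll 0.5 [404. 162.] [ 0.707 -0.274  0.01 ] 143
screwdriver 0.46 [227. 149.] [0.745 0.397 0.01 ] 221
brush 0.67 [284. 158.] [0.713 0.181 0.01 ] 420
brush 0.17 [370. 156.] [ 0.725 -0.144  0.01 ] 87
meter 0.57 [189. 231.] [0.431 0.518 0.02 ] 931
meter 0.3 [277. 216.] [0.488 0.2   0.02 ] 339
```

View pics/c_links.png

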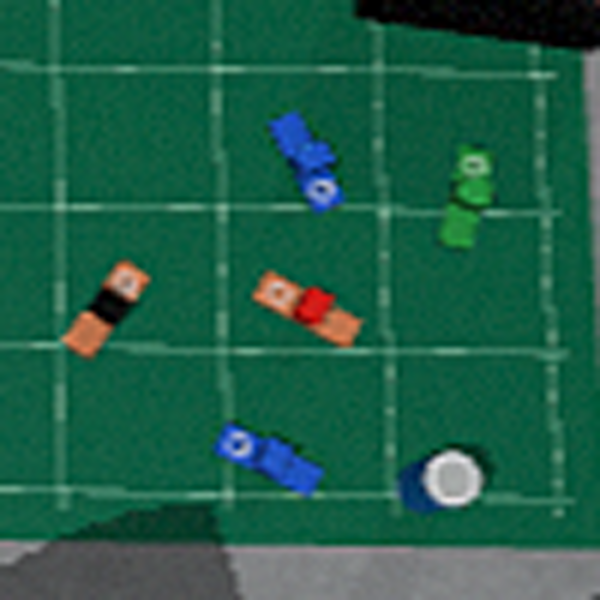

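View pics/c_pack.png

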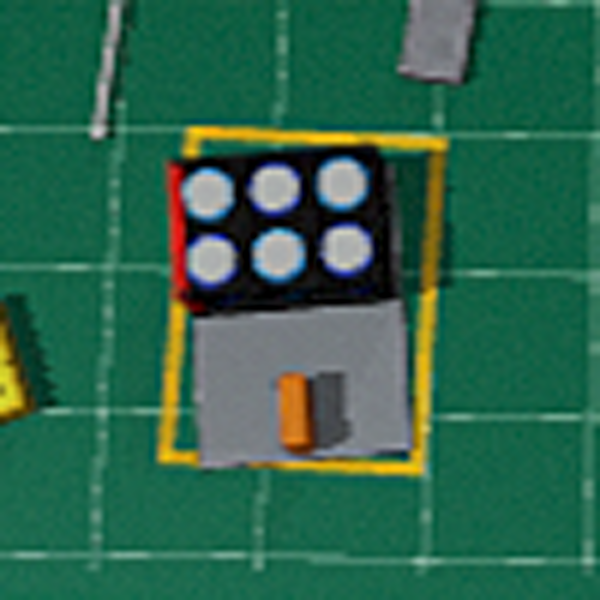

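Candidates in the top view: red link (427,229) and black link (393,229) are copper with the right block colours. The look-alikes are blue (425,204), blue (420,254) and green (453,211), and the crop excludes them. No white link shows so far. The pack is at (252,213) with its red plate on the left (+y).

```bash
cat >> h.py <<'E'
def goto(x=None,y=None,z=None,yaw=None,cmd=None):
    "shift in tool axes (cm) at present yaw, and twist deg (to do after the shift)"
    T=tcp(); t=T[:3,3].copy()
    g=np.array([t[0] if x is None else x,t[1] if y is None else y,t[2] if z is None else z])
    d=T[:3,:3].T@(g-t)*100
    yw=np.arctan2(T[1,0],T[0,0]); tw=0
    if yaw is not None: tw=-np.degrees((yaw-yw+np.pi)%(2*np.pi)-np.pi)
    print('tcp',np.round(t,4),'yaw',round(yw,3),'-> t(cm)',np.round(d,2),'twist',round(tw,1),'q6',round(get_obs()['joint_positions'][5],2),'F',np.round(get_obs()['wrist_force'],1),'w',round(get_obs()['width'],4),'time',round(get_obs()['time'],2))
E
python3 - <<'E'
from h import *
p=snap('side');crop(p,(330,330),75,'c_side.png',4)
goto(.42,-.34,.27)
E
```

```text
tcp [ 0.1972 -0.5134  0.2243] yaw 0.367 -> t(cm) [27.01 -8.2  -4.57] twist 0 q6 -0.1 F [ 0.   0.1 -0.4] w 0.0938 time 0.95
```

View pics/c_side.png

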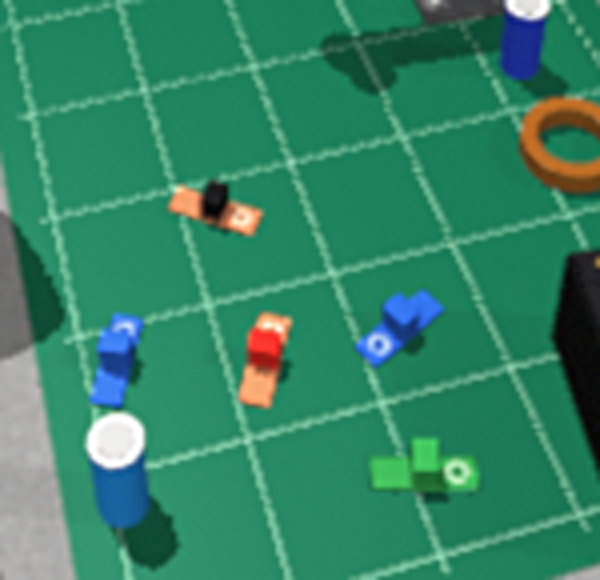

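The side crop shows red (around 267,345 in the crop) and black (215,210) with copper bars. The other three are the blue and green look-alikes, and there is no white link.

```bash
python3 -m crank '[{"tx":5.4,"ty":-1.64,"tz":-0.9,"grip":1},{"tx":5.4,"ty":-1.64,"tz":-0.9},{"tx":5.4,"ty":-1.64,"tz":-0.9},{"tx":5.4,"ty":-1.64,"tz":-0.9},{"tx":5.4,"ty":-1.64,"tz":-0.9},{},{}]'
python3 - <<'E'
from h import *
p=snap('wrist','w1.png')
goto()
E
```

```text
tcp [ 0.1973 -0.5134  0.2243] yaw 0.367 -> t(cm) [0. 0. 0.] twist 0 q6 -0.1 F [ 0.1 -0.9  0.8] w 0.0939 time 1.0invalid input at $[0]: expected keys tx, ty, tz, twist, grip
```

View pics/w1.png

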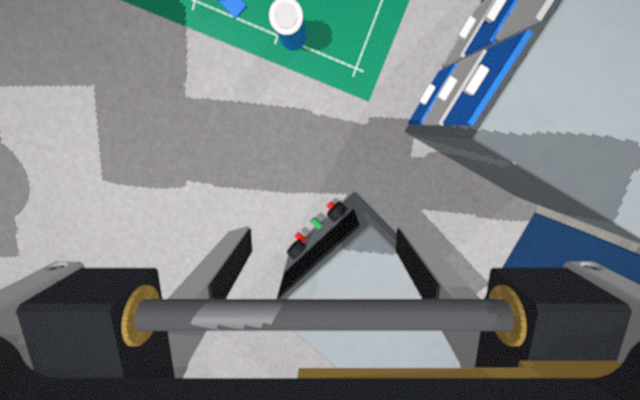

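All five keys are needed in every row.

```bash
python3 -m crank '[{"tx":5.4,"ty":-1.64,"tz":-0.9,"twist":0,"grip":1},{"tx":5.4,"ty":-1.64,"tz":-0.9,"twist":0,"grip":1},{"tx":5.4,"ty":-1.64,"tz":-0.9,"twist":0,"grip":1},{"tx":5.4,"ty":-1.64,"tz":-0.9,"twist":0,"grip":1},{"tx":5.4,"ty":-1.64,"tz":-0.9,"twist":0,"grip":1},{"tx":0,"ty":0,"tz":0,"twist":0,"grip":1},{"tx":0,"ty":0,"tz":0,"twist":0,"grip":1}]'
python3 - <<'E'
from h import *
p=snap('wrist','w2.png')
goto()
E
```

```text
time: 1.88
tool_pos: [0.4196, -0.3402, 0.269]
ee_rot: [3.142, 0.001, 0.367]
wrist_force: [-1.1, 0.2, -0.0]
width: 0.0942
tcp [ 0.4191 -0.3407  0.2689] yaw 0.366 -> t(cm) [0. 0. 0.] twist 0 q6 0.42 F [ 0.  -0.2  0.4] w 0.094 time 1.93
```

View pics/w2.png

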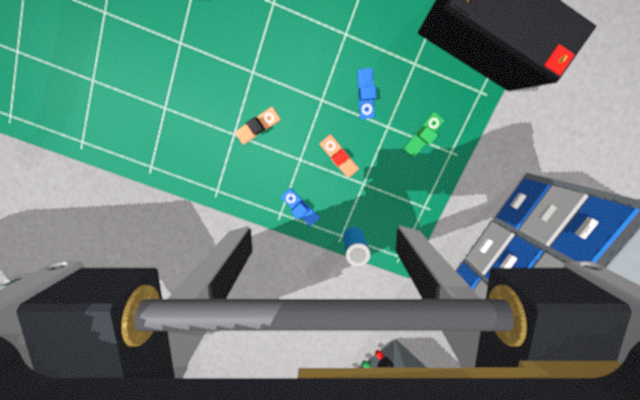

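```bash
cat >> h.py <<'E'
def copper(p,z=.004,roi=None,minA=40):
    "find copper bars: world rect centre, angle of long axis (towards ring), size"
    hsv=cv2.cvtColor(p['frame'],cv2.COLOR_RGB2HSV)
    m=((hsv[...,0]>=5)&(hsv[...,0]<=18)&(hsv[...,1]>70)&(hsv[...,2]>90)).astype(np.uint8)
    if roi is not None:
        k=np.zeros_like(m); k[roi[1]:roi[3],roi[0]:roi[2]]=1; m&=k
    mc=cv2.dilate(m,np.ones((9,9)))
    n,lab=cv2.connectedComponents(mc); out=[]
    for i in range(1,n):
        s=(lab==i)&(m>0)
        if s.sum()<minA: continue
        v,u=np.nonzero(s)
        P=np.array([unp(p,(a,b),z)[:2] for a,b in zip(u,v)])
        (c,wh,a)=cv2.minAreaRect((P*1000).astype(np.float32)); c=np.array(c)/1000
        a=np.radians(a)
        if wh[0]<wh[1]: a+=np.pi/2
        ax=np.array([np.cos(a),np.sin(a)])
        # ring: bright low-sat pixels inside
        best=[]
        for sg in(1,-1):
            q=pr(p,[*(c+sg*.02*ax),z]); uu,vv=np.round(q).astype(int)
            w=hsv[vv-4:vv+5,uu-4:uu+5,1].astype(float); best.append(w.mean())
        if best[1]<best[0]: a+=np.pi; ax=-ax
        a=(a+np.pi)%(2*np.pi)-np.pi
        out.append(dict(c=c,a=a,wh=np.array(sorted(wh)),px=(u.mean(),v.mean()),A=int(s.sum()),sat=best))
    return out
E
python3 - <<'E'
from h import *
p=snap('wrist')
for o in copper(p): print({k:np.round(v,3) for k,v in o.items()})
E
```

```text
{'c': array([ 0.677, -0.581]), 'a': np.float64(-0.738), 'wh': array([ 7.801, 12.927]), 'px': array([562.771,  57.604]), 'A': np.int64(48), 'sat': array([172.901,  20.42 ])}
{'c': array([ 0.45 , -0.228]), 'a': np.float64(-0.641), 'wh': array([21.045, 64.498]), 'px': array([255.862, 125.955]), 'A': np.int64(441), 'sat': array([103.778,  48.012])}
{'c': array([ 0.451, -0.351]), 'a': np.float64(1.073), 'wh': array([23.08 , 64.662]), 'px': array([339.526, 156.533]), 'A': np.int64(441), 'sat': array([ 49.099, 113.765])}
{'c': array([ 0.304, -0.718]), 'a': np.float64(0.627), 'wh': array([47.879, 98.819]), 'px': array([507.525, 316.6  ]), 'A': np.int64(40), 'sat': array([64.679, 81.284])}
{'c': array([ 0.189, -0.714]), 'a': np.float64(1.936), 'wh': array([ 34.323, 487.854]), 'px': array([486.953, 370.653]), 'A': np.int64(213), 'sat': array([102.864, 128.654])}
```

```bash
python3 -m crank '[{"tx":0,"ty":0,"tz":0,"twist":-10,"grip":0.5},{"tx":0,"ty":0,"tz":0,"twist":-10,"grip":0.5},{"tx":0,"ty":0,"tz":0,"twist":-10,"grip":0.5},{"tx":0,"ty":0,"tz":0,"twist":-10,"grip":0.5},{"tx":0,"ty":0,"tz":0,"twist":-10,"grip":0.5},{"tx":0,"ty":0,"tz":0,"twist":-10,"grip":0.5},{"tx":0,"ty":0,"tz":0,"twist":-10,"grip":0.5},{"tx":0,"ty":0,"tz":0,"twist":-10,"grip":0.5},{"tx":0,"ty":0,"tz":0,"twist":-10,"grip":0.5},{"tx":0,"ty":0,"tz":0,"twist":-10,"grip":0.5},{"tx":0,"ty":0,"tz":0,"twist":-10,"grip":0.5},{"tx":0,"ty":0,"tz":0,"twist":-10,"grip":0.5}]'
python3 -m crank '[{"tx":0,"ty":0,"tz":0,"twist":-10,"grip":0.5},{"tx":0,"ty":0,"tz":0,"twist":-0.5,"grip":0.5},{"tx":0,"ty":0,"tz":0,"twist":0,"grip":0.5}]'
python3 - <<'E'
from h import *
goto(.451,-.351,.12,2.644)
p=snap('wrist','w3.png')
for o in copper(p): print({k:np.round(v,3) for k,v in o.items()})
E
```

```text
time: 3.48
tool_pos: [0.4185, -0.3413, 0.2689]
ee_rot: [-3.141, -0.001, 2.464]
wrist_force: [-0.3, -0.2, 0.8]
width: 0.0471
time: 3.85
tool_pos: [0.4192, -0.3407, 0.2691]
ee_rot: [-3.142, -0.0, 2.641]
wrist_force: [-0.6, -0.3, -0.1]
width: 0.0473
tcp [ 0.4192 -0.3407  0.2691] yaw 2.641 -> t(cm) [-3.29  0.62 14.91] twist -0.2 q6 -1.86 F [-0.6 -0.3 -0.1] w 0.0473 time 3.85
{'c': array([ 0.449, -0.228]), 'a': np.float64(-0.641), 'wh': array([21.34 , 64.548]), 'px': array([403.249, 154.281]), 'A': np.int64(449), 'sat': array([111.963,  51.975])}
{'c': array([ 0.453, -0.352]), 'a': np.float64(1.069), 'wh': array([26.275, 64.508]), 'px': array([326.431, 197.676]), 'A': np.int64(432), 'sat': array([ 61.383, 113.765])}
{'c': array([ 0.719, -0.481]), 'a': np.float64(1.112), 'wh': array([ 24.497, 152.767]), 'px': array([343.41 , 365.918]), 'A': np.int64(61), 'sat': array([28.395, 38.025])}
```

View pics/w3.png

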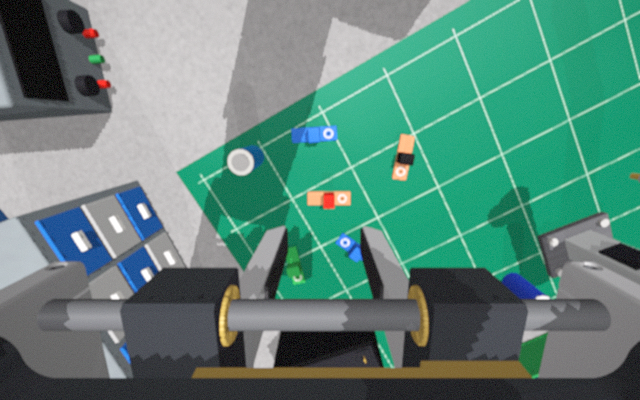

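```bash
python3 -m crank '[{"tx":-1.6,"ty":0.3,"tz":5,"twist":-0.2,"grip":0.5},{"tx":-1.7,"ty":0.3,"tz":5,"twist":0,"grip":0.5},{"tx":0,"ty":0,"tz":5,"twist":0,"grip":0.5},{"tx":0,"ty":0,"tz":0,"twist":0,"grip":0.5},{"tx":0,"ty":0,"tz":0,"twist":0,"grip":0.5}]'
python3 - <<'E'
from h import *
p=snap('wrist','w4.png')
for o in copper(p): print({k:np.round(v,3) for k,v in o.items()})
goto(.4515,-.3515,.027,2.642)
E
```

```text
time: 4.53
tool_pos: [0.4525, -0.3513, 0.1215]
ee_rot: [-3.141, 0.003, 2.647]
wrist_force: [0.5, 0.7, 1.6]
width: 0.0472
{'c': array([ 0.449, -0.228]), 'a': np.float64(-0.644), 'wh': array([20.884, 64.41 ]), 'px': array([440.764, 133.696]), 'A': np.int64(1120), 'sat': array([103.938,  69.506])}
{'c': array([ 0.454, -0.353]), 'a': np.float64(1.075), 'wh': array([26.492, 64.002]), 'px': array([321.241, 200.657]), 'A': np.int64(923), 'sat': array([ 57.642, 107.247])}
{'c': array([ 0.721, -0.231]), 'a': np.float64(-0.495), 'wh': array([28.131, 62.692]), 'px': array([533.516, 350.601]), 'A': np.int64(579), 'sat': array([200.877, 169.198])}
tcp [ 0.453  -0.3518  0.1226] yaw 2.647 -> t(cm) [ 0.19 -0.03  9.55] twist 0.3 q6 -1.84 F [-0.7 -0.4  0.9] w 0.0467 time 4.58
```

View pics/w4.png

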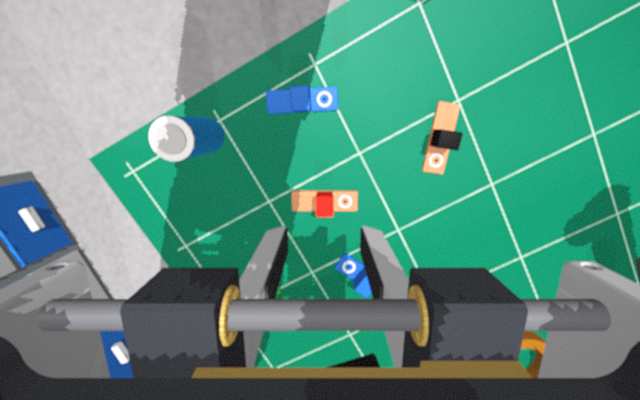

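```bash
python3 -m crank '[{"tx":0,"ty":0,"tz":4,"twist":0.3,"grip":0.5},{"tx":0,"ty":0,"tz":3.5,"twist":0,"grip":0.5},{"tx":0,"ty":0,"tz":2,"twist":0,"grip":0.5},{"tx":0,"ty":0,"tz":0,"twist":0,"grip":0.5},{"tx":0,"ty":0,"tz":0,"twist":0,"grip":0},{"tx":0,"ty":0,"tz":0,"twist":0,"grip":0},{"tx":0,"ty":0,"tz":0,"twist":0,"grip":0},{"tx":0,"ty":0,"tz":0,"twist":0,"grip":0}]'
python3 - <<'E'
from h import *
goto(.4525,-.352,.2)
E
```

```text
time: 5.58
tool_pos: [0.4522, -0.3508, 0.0252]
ee_rot: [-3.141, 0.002, 2.643]
wrist_force: [-0.1, 0.2, 3.5]
width: 0.0155
tcp [ 0.4522 -0.3508  0.0252] yaw 2.643 -> t(cm) [ -0.11  -0.09 -17.48] twist 0 q6 -1.83 F [-0.1  0.2  3.5] w 0.0155 time 5.58
```

```bash
python3 -m crank '[{"tx":0,"ty":0,"tz":-3,"twist":0,"grip":0},{"tx":0,"ty":0,"tz":-6,"twist":0,"grip":0},{"tx":0,"ty":0,"tz":-6,"twist":0,"grip":0},{"tx":0,"ty":0,"tz":-6,"twist":0,"grip":0},{"tx":0,"ty":0,"tz":-6,"twist":0,"grip":0},{"tx":0,"ty":0,"tz":0,"twist":10,"grip":0},{"tx":0,"ty":0,"tz":0,"twist":10,"grip":0},{"tx":0,"ty":0,"tz":0,"twist":10,"grip":0},{"tx":0,"ty":0,"tz":0,"twist":10,"grip":0},{"tx":0,"ty":0,"tz":0,"twist":10,"grip":0},{"tx":0,"ty":0,"tz":0,"twist":10,"grip":0},{"tx":0,"ty":0,"tz":0,"twist":0,"grip":0}]'
python3 - <<'E'
from h import *
goto(.47,.15,.3,1.57)
E
```

```text
time: 7.08
tool_pos: [0.4517, -0.3504, 0.294]
ee_rot: [-3.141, -0.0, 1.598]
wrist_force: [0.5, 0.3, -0.7]
width: 0.0161
tcp [ 0.4517 -0.3504  0.294 ] yaw 1.598 -> t(cm) [49.97  3.17 -0.58] twist 1.6 q6 -0.79 F [ 0.5  0.3 -0.7] w 0.0161 time 7.08
```

```bash
python3 -m crank '[{"tx":5,"ty":0.3,"tz":0,"twist":1.6,"grip":0},{"tx":5,"ty":0.3,"tz":0,"twist":0,"grip":0},{"tx":5,"ty":0.3,"tz":0,"twist":0,"grip":0},{"tx":5,"ty":0.3,"tz":0,"twist":0,"grip":0},{"tx":5,"ty":0.3,"tz":0,"twist":0,"grip":0},{"tx":5,"ty":0.3,"tz":0,"twist":0,"grip":0},{"tx":5,"ty":0.3,"tz":0,"twist":0,"grip":0},{"tx":5,"ty":0.3,"tz":0,"twist":0,"grip":0},{"tx":5,"ty":0.3,"tz":0,"twist":0,"grip":0},{"tx":5,"ty":0.3,"tz":0,"twist":0,"grip":0},{"tx":0,"ty":0,"tz":0,"twist":0,"grip":0},{"tx":0,"ty":0,"tz":0,"twist":0,"grip":0}]'
python3 - <<'E'
from h import *
p=snap('wrist','w5.png');p=snap('top','t5.png')
goto()
E
```

```text
time: 8.57
tool_pos: [0.4819, 0.1492, 0.2941]
ee_rot: [-3.141, 0.001, 1.57]
wrist_force: [0.1, 0.2, -0.5]
width: 0.0156
tcp [0.482  0.1484 0.2943] yaw 1.567 -> t(cm) [0. 0. 0.] twist 0 q6 0.19 F [ 0.4 -0.9 -0.2] w 0.0158 time 8.68
```

View pics/w5.png

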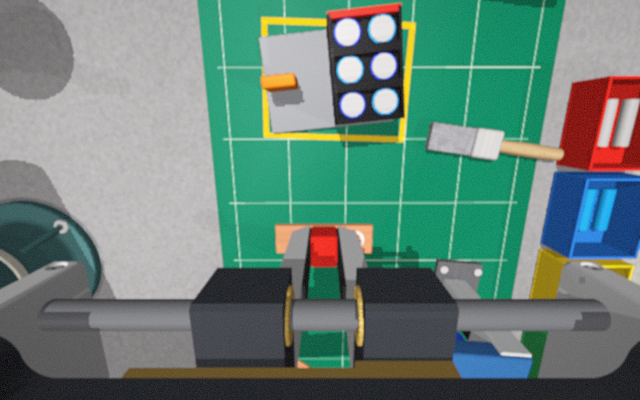

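View pics/t5.png

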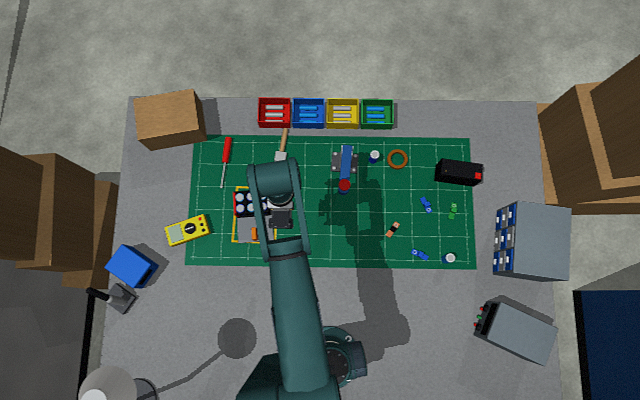

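```bash
cat >> h.py <<'E'
def cells(p,near,rad=.1,z=.078):
    hsv=cv2.cvtColor(p['frame'],cv2.COLOR_RGB2HSV)
    m=((hsv[...,1]<60)&(hsv[...,2]>170)).astype(np.uint8)
    n,lab,st,ce=cv2.connectedComponentsWithStats(m); out=[]
    for i in range(1,n):
        if st[i,4]<60: continue
        q=unp(p,ce[i],z)[:2]
        if np.linalg.norm(q-np.array(near))<rad: out.append((q,st[i,4],ce[i]))
    return out
def fitpack(pts,th0=0.,c0=None):
    from scipy.optimize import least_squares
    G=np.array([[sx*.02,k*.04] for sx in(-1,1) for k in(-1,0,1)])
    P=np.array(pts); c0=P.mean(0) if c0 is None else c0
    def f(v):
        c,s=np.cos(v[2]),np.sin(v[2]); M=G@np.array([[c,s],[-s,c]])+v[:2]
        d=P[:,None]-M[None]; k=np.linalg.norm(d,axis=2).argmin(1); return d[np.arange(len(P)),k].ravel()
    r=least_squares(f,[*c0,th0]); return r.x,np.abs(r.fun).max()
def pp(pose,xy):
    c,s=np.cos(pose[2]),np.sin(pose[2]); return np.array([pose[0]+c*xy[0]-s*xy[1],pose[1]+s*xy[0]+c*xy[1]])
E
python3 - <<'E'
from h import *
p=snap('wrist')
c=cells(p,(.52,.29))
for q in c: print(np.round(q[0],4),q[1],np.round(q[2]))
pose,e=fitpack([q[0] for q in c]); print(np.round(pose,4),e, np.round(pp(pose,(0,.04)),4))
for o in copper(p,z=.2943-.025+.004): print({k:np.round(v,3) for k,v in o.items()})
E
```

```text
[0.5468 0.328 ] 502 [381.  27.]
[0.5071 0.324 ] 522 [346.  31.]
[0.4513 0.2736] 5240 [299.  78.]
[0.5508 0.2883] 473 [383.  65.]
[0.511  0.2844] 466 [349.  68.]
[0.5548 0.2486] 419 [385. 100.]
[0.5149 0.2445] 425 [352. 104.]
[0.5224 0.2848 0.1075] 0.05119538274364199 [0.5181 0.3246]
{'c': array([0.502, 0.281]), 'a': np.float64(0.233), 'wh': array([ 9.052, 42.567]), 'px': array([360.725,   7.917]), 'A': np.int64(120), 'sat': array([    nan, 135.049])}
{'c': array([0.454, 0.245]), 'a': np.float64(0.11), 'wh': array([ 9.223, 21.097]), 'px': array([279.162,  83.123]), 'A': np.int64(351), 'sat': array([  5.346, 173.099])}
{'c': array([0.612, 0.206]), 'a': np.float64(-3.03), 'wh': array([16.169, 47.942]), 'px': array([533.162, 149.606]), 'A': np.int64(716), 'sat': array([220.222, 148.667])}
{'c': array([0.48 , 0.148]), 'a': np.float64(-0.005), 'wh': array([20.531, 64.01 ]), 'px': array([321.246, 233.668]), 'A': np.int64(1007), 'sat': array([14.679, 11.235])}
{'c': array([0.454, 0.043]), 'a': np.float64(3.137), 'wh': array([ 15.536, 255.539]), 'px': array([296.953, 369.663]), 'A': np.int64(448), 'sat': array([118.556, 152.84 ])}h.py:50: RuntimeWarning: Mean of empty slice.
  w=hsv[vv-4:vv+5,uu-4:uu+5,1].astype(float); best.append(w.mean())
  ret = ret.dtype.type(ret / rcount)
```

```bash
sed -i 's/st\[i,4\]<60: continue/not 60<=st[i,4]<3000: continue/' h.py; python3 - <<'E'
from h import *
p=snap('wrist')
c=cells(p,(.52,.29))
pose,e=fitpack([q[0] for q in c]); print(np.round(pose,4),e); r=pp(pose,(0,.04)); print(r)
goto(r[0]+.001,r[1],.15,np.pi/2+pose[2])
E
```

```text
[0.5309 0.2863 0.0995] 0.00012169481901813661
[0.52694985 0.32611168]
tcp [0.4821 0.1483 0.2944] yaw 1.566 -> t(cm) [17.81  4.5  14.43] twist -6.0 q6 0.19 F [ 0.2  1.2 -0.6] w 0.0159 time 8.78
```

```bash
python3 -m crank '[{"tx":4.4,"ty":1.1,"tz":0,"twist":0,"grip":0},{"tx":4.4,"ty":1.1,"tz":0,"twist":0,"grip":0},{"tx":4.5,"ty":1.1,"tz":0,"twist":0,"grip":0},{"tx":4.5,"ty":1.2,"tz":0,"twist":0,"grip":0},{"tx":0,"ty":0,"tz":4,"twist":-6,"grip":0},{"tx":0,"ty":0,"tz":5,"twist":0,"grip":0},{"tx":0,"ty":0,"tz":4.5,"twist":0,"grip":0},{"tx":0,"ty":0,"tz":0,"twist":0,"grip":0},{"tx":0,"ty":0,"tz":0,"twist":0,"grip":0}]'
python3 - <<'E'
from h import *
p=snap('wrist','w6.png')
c=cells(p,(.53,.27))
for q in c: print(np.round(q[0],4),q[1],np.round(q[2]))
for o in copper(p,z=.16-.025+.004,minA=200): print({k:np.round(v,3) for k,v in o.items()})
goto(.5279,.3261,.1035,1.6703)
E
```

```text
time: 9.9
tool_pos: [0.5288, 0.3272, 0.1615]
ee_rot: [3.139, -0.001, 1.671]
wrist_force: [0.6, -0.2, 0.3]
width: 0.0156
[0.5068 0.3246] 732 [300. 211.]
[0.5466 0.3286] 730 [346. 211.]
[0.5612 0.3052] 96 [360. 238.]
[0.5451 0.2496] 88 [335. 292.]
[0.5242 0.2472] 77 [312. 292.]
{'c': array([0.68 , 0.465]), 'a': np.float64(1.774), 'wh': array([28.577, 37.072]), 'px': array([615.925,  35.443]), 'A': np.int64(3197), 'sat': array([34.173, 81.321])}
{'c': array([0.651, 0.398]), 'a': np.float64(3.055), 'wh': array([15.599, 64.046]), 'px': array([534.057, 146.203]), 'A': np.int64(227), 'sat': array([211.778, 212.111])}
{'c': array([0.456, 0.32 ]), 'a': np.float64(0.098), 'wh': array([19.897, 37.712]), 'px': array([219.362, 234.273]), 'A': np.int64(957), 'sat': array([ 28.654, 182.012])}
{'c': array([0.527, 0.326]), 'a': np.float64(-3.041), 'wh': array([22.109, 64.302]), 'px': array([321.145, 233.986]), 'A': np.int64(980), 'sat': array([11.938,  6.864])}
{'c': array([0.513, 0.219]), 'a': np.float64(-3.045), 'wh': array([ 15.649, 256.452]), 'px': array([306.029, 371.324]), 'A': np.int64(306), 'sat': array([150.691, 116.37 ])}
tcp [0.5292 0.3276 0.1626] yaw 1.672 -> t(cm) [-0.15 -0.18  5.91] twist 0.1 q6 0.36 F [-0.5  0.9  0.3] w 0.0158 time 9.95
```

View pics/w6.png

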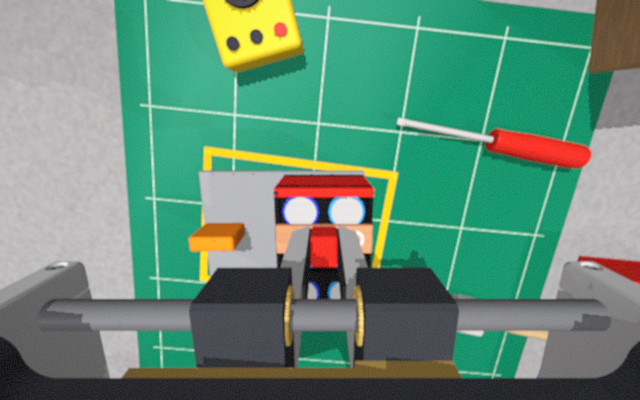

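```bash
python3 -m crank '[{"tx":0,"ty":0,"tz":3,"twist":0,"grip":0},{"tx":0,"ty":0,"tz":2,"twist":0,"grip":0},{"tx":0,"ty":0,"tz":0.5,"twist":0,"grip":0},{"tx":0,"ty":0,"tz":0.2,"twist":0,"grip":0},{"tx":0,"ty":0,"tz":0,"twist":0,"grip":0}]'
python3 - <<'E'
from h import *
goto(z=.1035)
E
```

```text
time: 10.58
tool_pos: [0.5284, 0.3278, 0.1041]
ee_rot: [3.139, -0.001, 1.672]
wrist_force: [0.1, 0.0, -0.6]
width: 0.0158
tcp [0.5284 0.3278 0.1041] yaw 1.672 -> t(cm) [-0.   -0.    0.06] twist 0 q6 0.36 F [ 0.1  0.  -0.6] w 0.0158 time 10.57
```

```bash
python3 -m crank '[{"tx":0,"ty":0,"tz":0.1,"twist":0,"grip":0},{"tx":0,"ty":0,"tz":0,"twist":0,"grip":0.4},{"tx":0,"ty":0,"tz":0,"twist":0,"grip":0.4},{"tx":0,"ty":0,"tz":0,"twist":0,"grip":0.4},{"tx":0,"ty":0,"tz":-3,"twist":0,"grip":0.4},{"tx":-2,"ty":0,"tz":-6,"twist":0,"grip":0.5},{"tx":-6,"ty":0,"tz":-6,"twist":0,"grip":0.5},{"tx":-6,"ty":0,"tz":-4,"twist":0,"grip":0.5},{"tx":0,"ty":0,"tz":0,"twist":0,"grip":0.5},{"tx":0,"ty":0,"tz":0,"twist":0,"grip":0.5}]'
python3 - <<'E'
from h import *
p=snap('wrist','w7.png')
for o in copper(p,z=.082): print({k:np.round(v,3) for k,v in o.items()})
c=cells(p,(.53,.29))
for q in c: print(np.round(q[0],4),q[1],np.round(q[2]))
pose,e=fitpack([q[0] for q in c if q[1]>150]); print(np.round(pose,4),e)
goto()
E
```

```text
time: 11.82
tool_pos: [0.539, 0.2122, 0.2686]
ee_rot: [-3.14, -0.0, 1.672]
wrist_force: [0.9, -0.4, -0.2]
width: 0.047
{'c': array([0.709, 0.379]), 'a': np.float64(3.054), 'wh': array([23.09 , 90.974]), 'px': array([500.209,  49.942]), 'A': np.int64(206), 'sat': array([213.432, 214.568])}
{'c': array([0.527, 0.333]), 'a': np.float64(0.1), 'wh': array([31.871, 84.145]), 'px': array([322.302,  80.913]), 'A': np.int64(839), 'sat': array([ 61.531, 102.321])}
{'c': array([0.433, 0.276]), 'a': np.float64(0.1), 'wh': array([14.363, 47.988]), 'px': array([242.642, 122.921]), 'A': np.int64(265), 'sat': array([183.321, 189.914])}
{'c': array([0.747, 0.2  ]), 'a': np.float64(3.012), 'wh': array([16.694, 81.61 ]), 'px': array([492.439, 212.988]), 'A': np.int64(640), 'sat': array([86.556, 87.79 ])}
{'c': array([ 0.615, -0.049]), 'a': np.float64(-3.04), 'wh': array([ 29.62 , 484.731]), 'px': array([371.957, 371.845]), 'A': np.int64(277), 'sat': array([149.16 , 143.963])}
[0.5471 0.3792] 61 [349.  35.]
[0.5513 0.3202] 73 [346.  93.]
[0.5467 0.3293] 102 [343.  84.]
[0.5109 0.2845] 466 [308. 122.]
[0.5508 0.2884] 471 [342. 122.]
[0.5149 0.2447] 430 [308. 157.]
[0.5547 0.2486] 418 [342. 157.]
[ 0.5328  0.2665 -0.3658] 0.015024202953234866
tcp [0.5387 0.2126 0.2677] yaw 1.673 -> t(cm) [0. 0. 0.] twist 0 q6 0.18 F [-0.3  0.4 -0.3] w 0.0471 time 11.88
```

View pics/w7.png

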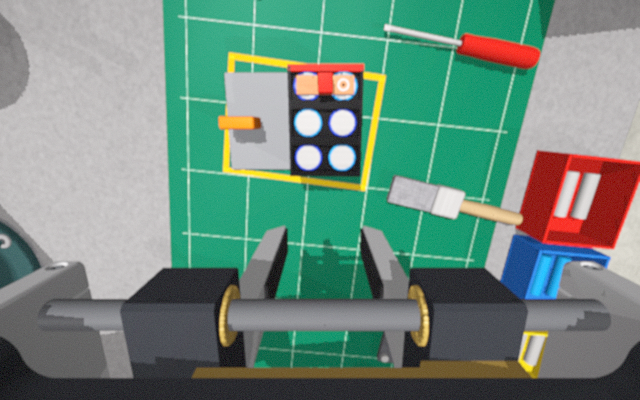

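```bash
python3 - <<'E'
from h import *
p=snap('wrist')
hsv=cv2.cvtColor(p['frame'],cv2.COLOR_RGB2HSV)
m=((hsv[...,0]>=20)&(hsv[...,0]<=32)&(hsv[...,1]>130)&(hsv[...,2]>110))
k=np.zeros_like(m);k[40:200,210:395]=1;m&=k
v,u=np.nonzero(m)
P=np.array([unp(p,(a,b),0)[:2] for a,b in zip(u,v)]);r=cv2.minAreaRect((P*1000).astype(np.float32));print(len(u),r)
goto(.45,-.228,.3,.93)
E
```

```text
2432 ((494.28851318359375, 279.1900634765625), (163.1683349609375, 219.48995971679688), 88.04743194580078)
tcp [0.5385 0.2129 0.2672] yaw 1.674 -> t(cm) [-42.95 -13.34  -3.22] twist 42.6 q6 0.18 F [-0.6 -0.4  0.3] w 0.0467 time 11.93
```

```bash
python3 -m crank '[{"tx":-1,"ty":-4,"tz":-3,"twist":0,"grip":0.5},{"tx":-3,"ty":-4,"tz":0,"twist":0,"grip":0.5},{"tx":-5,"ty":-3,"tz":0,"twist":0,"grip":0.5},{"tx":-5,"ty":-2.3,"tz":0,"twist":0,"grip":0.5},{"tx":-5,"ty":0,"tz":0,"twist":0,"grip":0.5},{"tx":-5,"ty":0,"tz":0,"twist":0,"grip":0.5},{"tx":-5,"ty":0,"tz":0,"twist":0,"grip":0.5},{"tx":-5,"ty":0,"tz":0,"twist":0,"grip":0.5},{"tx":-5,"ty":0,"tz":0,"twist":0,"grip":0.5},{"tx":-4,"ty":0,"tz":0,"twist":0,"grip":0.5},{"tx":0,"ty":0,"tz":0,"twist":0,"grip":0.5}]'
python3 -m crank '[{"tx":0,"ty":0,"tz":0,"twist":10.6,"grip":0.5},{"tx":0,"ty":0,"tz":0,"twist":10.6,"grip":0.5},{"tx":0,"ty":0,"tz":0,"twist":10.6,"grip":0.5},{"tx":0,"ty":0,"tz":0,"twist":10.6,"grip":0.5},{"tx":0,"ty":0,"tz":0,"twist":0.3,"grip":0.5},{"tx":0,"ty":0,"tz":0,"twist":0,"grip":0.5}]'
python3 - <<'E'
from h import *
p=snap('wrist','w8.png')
for o in copper(p): print({k:np.round(v,3) for k,v in o.items()})
goto(.4495,-.228,.11,.93)
p=snap('top','t8.png')
E
```

```text
time: 13.3
tool_pos: [0.4507, -0.2303, 0.2966]
ee_rot: [-3.138, -0.003, 1.67]
wrist_force: [0.4, 1.4, 0.3]
width: 0.0469
time: 14.05
tool_pos: [0.4507, -0.2282, 0.299]
ee_rot: [-3.141, -0.0, 0.931]
wrist_force: [-0.6, 0.8, -0.7]
width: 0.0469
{'c': array([ 0.72, -0.25]), 'a': np.float64(2.638), 'wh': array([76.327, 81.398]), 'px': array([485.498,  71.153]), 'A': np.int64(1665), 'sat': array([180.012, 182.531])}
{'c': array([ 0.45 , -0.229]), 'a': np.float64(-0.641), 'wh': array([20.471, 64.135]), 'px': array([321.814, 170.94 ]), 'A': np.int64(366), 'sat': array([111.716,  52.21 ])}
{'c': array([ 0.281, -0.571]), 'a': np.float64(-0.639), 'wh': array([ 36.659, 641.866]), 'px': array([365.218, 370.896]), 'A': np.int64(211), 'sat': array([88.481, 87.988])}
tcp [ 0.4507 -0.2285  0.2991] yaw 0.93 -> t(cm) [-0.03 -0.11 18.91] twist 0.0 q6 0.06 F [-0.3 -0.2  0.6] w 0.0473 time 14.1
```

View pics/w8.png

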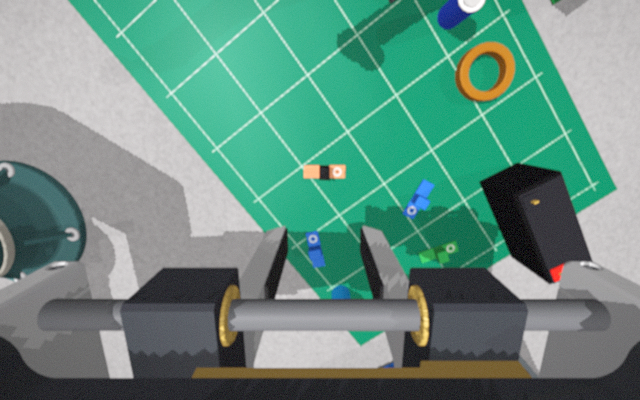

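View pics/t8.png

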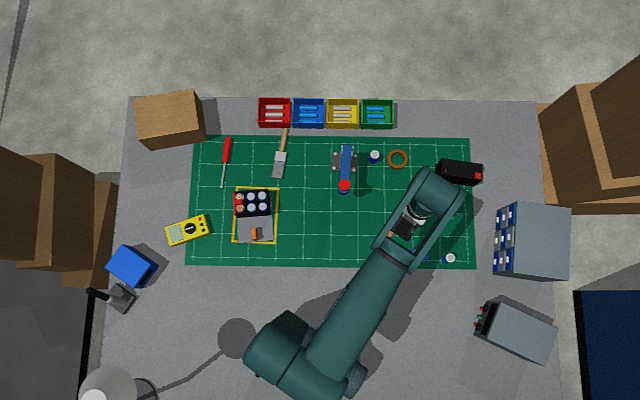

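The black link is unchanged, ring to the +x side and jaws lined up. I'll descend and grip.

```bash
python3 -m crank '[{"tx":0,"ty":-0.1,"tz":6,"twist":0,"grip":0.5},{"tx":0,"ty":0,"tz":6,"twist":0,"grip":0.5},{"tx":0,"ty":0,"tz":6,"twist":0,"grip":0.5},{"tx":0,"ty":0,"tz":5,"twist":0,"grip":0.5},{"tx":0,"ty":0,"tz":3,"twist":0,"grip":0.5},{"tx":0,"ty":0,"tz":1.2,"twist":0,"grip":0.5},{"tx":0,"ty":0,"tz":0,"twist":0,"grip":0.5},{"tx":0,"ty":0,"tz":0,"twist":0,"grip":0},{"tx":0,"ty":0,"tz":0,"twist":0,"grip":0},{"tx":0,"ty":0,"tz":0,"twist":0,"grip":0},{"tx":0,"ty":0,"tz":0,"twist":0,"grip":0}]'
python3 - <<'E'
from h import *
goto(z=.3)
E
```

```text
time: 15.52
tool_pos: [0.4502, -0.229, 0.0282]
ee_rot: [3.14, -0.0, 0.927]
wrist_force: [-0.3, 0.5, 2.6]
width: 0.0156
tcp [ 0.4502 -0.229   0.0282] yaw 0.927 -> t(cm) [  0.     0.04 -27.18] twist 0 q6 0.06 F [-0.3  0.5  2.6] w 0.0156 time 15.53
```

```bash
python3 -m crank '[{"tx":0,"ty":0,"tz":-3,"twist":0,"grip":0},{"tx":0,"ty":0,"tz":-6,"twist":0,"grip":0},{"tx":0,"ty":0,"tz":-6,"twist":0,"grip":0},{"tx":0,"ty":0,"tz":-6,"twist":0,"grip":0},{"tx":0,"ty":0,"tz":-6.2,"twist":0,"grip":0},{"tx":0,"ty":0,"tz":0,"twist":-10.6,"grip":0},{"tx":0,"ty":0,"tz":0,"twist":-10.6,"grip":0},{"tx":0,"ty":0,"tz":0,"twist":-10.6,"grip":0},{"tx":0,"ty":0,"tz":0,"twist":-10.6,"grip":0},{"tx":0,"ty":0,"tz":0,"twist":0,"grip":0}]'
python3 - <<'E'
from h import *
goto(.5,.12,.3,1.67)
E
```

```text
time: 16.77
tool_pos: [0.4496, -0.2286, 0.2992]
ee_rot: [-3.141, -0.0, 1.665]
wrist_force: [0.5, -0.1, 0.4]
width: 0.0156
tcp [ 0.4496 -0.2286  0.2992] yaw 1.665 -> t(cm) [34.23  8.29 -0.08] twist -0.3 q6 -0.68 F [ 0.5 -0.1  0.4] w 0.0156 time 16.77
```

```bash
python3 -m crank '[{"tx":5,"ty":0.5,"tz":0,"twist":0,"grip":0},{"tx":5,"ty":0.5,"tz":0,"twist":0,"grip":0},{"tx":5,"ty":0.5,"tz":0,"twist":0,"grip":0},{"tx":5,"ty":0.5,"tz":0,"twist":0,"grip":0},{"tx":5,"ty":1.5,"tz":0,"twist":0,"grip":0},{"tx":5,"ty":2.3,"tz":0,"twist":0,"grip":0},{"tx":4.2,"ty":2.5,"tz":0,"twist":0,"grip":0},{"tx":0,"ty":0,"tz":0,"twist":0,"grip":0},{"tx":0,"ty":0,"tz":0,"twist":0,"grip":0}]'
python3 - <<'E'
from h import *
p=snap('wrist','w9.png')
c=cells(p,(.53,.29))
for q in c: print(np.round(q[0],4),q[1],np.round(q[2]))
goto()
for o in copper(p,z=.3-.0282+.004): print({k:np.round(v,3) for k,v in o.items()})
E
```

```text
time: 17.9
tool_pos: [0.4992, 0.1193, 0.2992]
ee_rot: [-3.141, 0.001, 1.666]
wrist_force: [-0.5, -0.4, 0.1]
width: 0.0164
[0.5473 0.3286] 75 [384.   5.]
[0.5508 0.2884] 489 [383.  44.]
[0.5111 0.2844] 490 [349.  44.]
[0.515  0.2446] 445 [348.  81.]
[0.5549 0.2485] 437 [381.  80.]
tcp [0.4992 0.1188 0.2994] yaw 1.665 -> t(cm) [0. 0. 0.] twist 0 q6 0.03 F [ 0.4  0.1 -0.8] w 0.0159 time 17.95
{'c': array([0.506, 0.256]), 'a': np.float64(-3.048), 'wh': array([ 6.818, 35.471]), 'px': array([363.371,   7.45 ]), 'A': np.int64(564), 'sat': array([81.494, 41.79 ])}
{'c': array([0.46 , 0.228]), 'a': np.float64(0.069), 'wh': array([10.401, 21.123]), 'px': array([277.909,  55.386]), 'A': np.int64(438), 'sat': array([  4.988, 165.691])}
{'c': array([0.614, 0.188]), 'a': np.float64(3.02), 'wh': array([ 7.819, 39.967]), 'px': array([522.262, 149.499]), 'A': np.int64(691), 'sat': array([ 51.815, 171.222])}
{'c': array([0.497, 0.121]), 'a': np.float64(-3.048), 'wh': array([19.889, 63.521]), 'px': array([320.728, 228.403]), 'A': np.int64(1168), 'sat': array([42.444, 38.099])}
{'c': array([0.482, 0.01 ]), 'a': np.float64(-3.047), 'wh': array([ 15.744, 258.097]), 'px': array([309.04 , 370.629]), 'A': np.int64(329), 'sat': array([140.185, 117.086])}
```

View pics/w9.png

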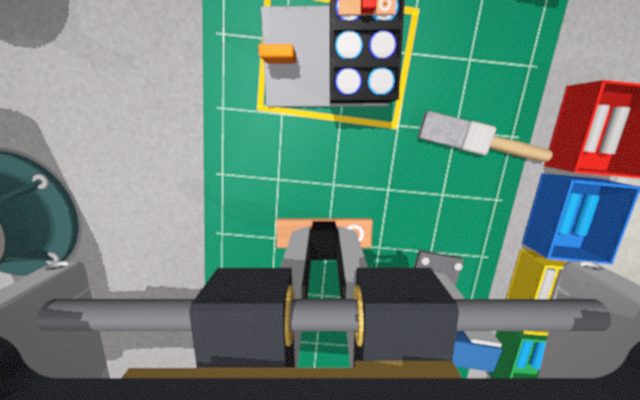

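```bash
python3 - <<'E'
from h import *
goto(.5365,.2455,.155,1.670)
E
```

```text
tcp [0.4992 0.1188 0.2994] yaw 1.665 -> t(cm) [12.27  4.9  14.44] twist -0.3 q6 0.03 F [ 0.4  0.1 -0.8] w 0.0159 time 17.95
```

```bash
python3 -m crank '[{"tx":4.1,"ty":1.6,"tz":0,"twist":-0.3,"grip":0},{"tx":4.1,"ty":1.6,"tz":0,"twist":0,"grip":0},{"tx":4.1,"ty":1.7,"tz":0,"twist":0,"grip":0},{"tx":0,"ty":0,"tz":5,"twist":0,"grip":0},{"tx":0,"ty":0,"tz":5,"twist":0,"grip":0},{"tx":0,"ty":0,"tz":4.4,"twist":0,"grip":0},{"tx":0,"ty":0,"tz":0,"twist":0,"grip":0},{"tx":0,"ty":0,"tz":0,"twist":0,"grip":0}]'
python3 - <<'E'
from h import *
p=snap('wrist','w10.png')
c=cells(p,(.53,.27))
for q in c: print(np.round(q[0],4),q[1],np.round(q[2]))
for o in copper(p,z=tcp()[2,3]-.0282+.004,minA=200): print({k:np.round(v,3) for k,v in o.items()})
goto(.5365,.2455,.1065,1.67)
E
```

```text
time: 18.95
tool_pos: [0.5372, 0.2464, 0.1579]
ee_rot: [3.138, -0.001, 1.67]
wrist_force: [0.6, 0.5, 0.2]
width: 0.0159
[0.5053 0.3359] 62 [296.  98.]
[0.5454 0.3396] 67 [348.  98.]
[0.5509 0.3198] 132 [352. 125.]
[0.5467 0.3289] 183 [348. 113.]
[0.5081 0.3128] 99 [298. 129.]
[0.5109 0.2844] 866 [298. 165.]
[0.5507 0.2883] 886 [347. 165.]
[0.5146 0.2472] 604 [299. 209.]
[0.5544 0.251 ] 602 [346. 209.]
[0.4402 0.228 ] 66 [211. 222.]
[0.5651 0.2313] 142 [356. 231.]
{'c': array([0.657, 0.366]), 'a': np.float64(3.054), 'wh': array([16.654, 64.963]), 'px': array([551.873,  60.781]), 'A': np.int64(260), 'sat': array([213.037, 213.173])}
{'c': array([0.511, 0.323]), 'a': np.float64(-3.038), 'wh': array([16.121, 19.034]), 'px': array([296.663, 113.27 ]), 'A': np.int64(801), 'sat': array([188.901,   5.84 ])}
{'c': array([0.543, 0.327]), 'a': np.float64(-3.035), 'wh': array([15.533, 19.039]), 'px': array([348.044, 113.177]), 'A': np.int64(593), 'sat': array([203.765, 191.025])}
{'c': array([0.458, 0.29 ]), 'a': np.float64(0.098), 'wh': array([13.065, 38.721]), 'px': array([212.773, 158.138]), 'A': np.int64(669), 'sat': array([ 70.531, 176.58 ])}
{'c': array([0.535, 0.249]), 'a': np.float64(0.097), 'wh': array([20.562, 64.142]), 'px': array([319.144, 228.706]), 'A': np.int64(1142), 'sat': array([31.481, 48.716])}
{'c': array([0.68 , 0.238]), 'a': np.float64(-0.142), 'wh': array([11.519, 45.79 ]), 'px': array([531.491, 267.084]), 'A': np.int64(823), 'sat': array([81.951, 78.543])}
{'c': array([0.521, 0.137]), 'a': np.float64(-3.046), 'wh': array([ 15.719, 256.772]), 'px': array([299.65 , 371.154]), 'A': np.int64(240), 'sat': array([150.333, 114.765])}
tcp [0.5377 0.2468 0.1588] yaw 1.671 -> t(cm) [-0.12 -0.16  5.23] twist 0.0 q6 0.23 F [-0.2  0.8  0. ] w 0.0159 time 19.0
```

View pics/w10.png

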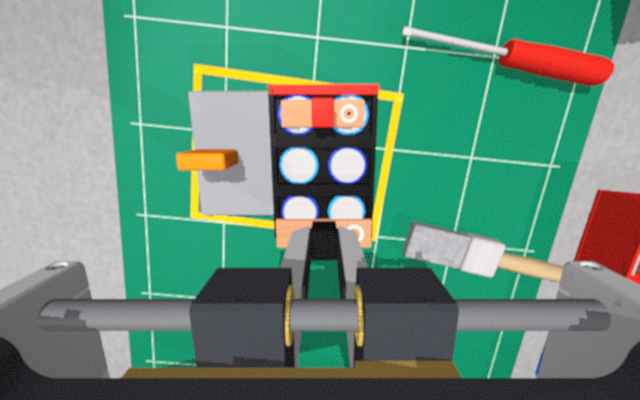

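```bash
python3 -m crank '[{"tx":-0.2,"ty":0,"tz":3,"twist":0,"grip":0},{"tx":0,"ty":0,"tz":1.6,"twist":0,"grip":0},{"tx":0,"ty":0,"tz":0.5,"twist":0,"grip":0},{"tx":0,"ty":0,"tz":0.1,"twist":0,"grip":0},{"tx":0,"ty":0,"tz":0,"twist":0,"grip":0}]'
python3 - <<'E'
from h import *
goto(z=.1065)
E
```

```text
time: 19.62
tool_pos: [0.5369, 0.2452, 0.1062]
ee_rot: [3.139, -0.0, 1.672]
wrist_force: [-2.8, -1.2, 6.5]
width: 0.0157
tcp [0.5369 0.2452 0.1062] yaw 1.672 -> t(cm) [ 0.    0.   -0.03] twist 0 q6 0.23 F [-2.8 -1.2  6.5] w 0.0157 time 19.62
```

```bash
python3 -m crank '[{"tx":0,"ty":0,"tz":0,"twist":0,"grip":0.4},{"tx":0,"ty":0,"tz":0,"twist":0,"grip":0.4},{"tx":0,"ty":0,"tz":0,"twist":0,"grip":0.4},{"tx":0,"ty":0,"tz":-3,"twist":0,"grip":0.4},{"tx":-1,"ty":0,"tz":-6,"twist":0,"grip":0.5},{"tx":-4,"ty":0,"tz":-6,"twist":0,"grip":0.5},{"tx":-4,"ty":0,"tz":-3,"twist":0,"grip":0.5},{"tx":0,"ty":0,"tz":0,"twist":0,"grip":0.5},{"tx":0,"ty":0,"tz":0,"twist":0,"grip":0.5}]'
python3 - <<'E'
from h import *
p=snap('wrist','w11.png')
p=snap('wrist')
crop(p,(310,100),100,'c11.png',4)
hsv=cv2.cvtColor(p['frame'],cv2.COLOR_RGB2HSV)
for u in [(240,60),(215,120),(310,40)]: print(hsv[u[1],u[0]])
goto()
p=snap('top','t11.png')
E
```

```text
time: 20.75
tool_pos: [0.5444, 0.1612, 0.2741]
ee_rot: [-3.14, -0.0, 1.672]
wrist_force: [-0.6, 0.2, 0.6]
width: 0.0469
[110   8 201]
[ 80 179 171]
[ 14 104 255]
tcp [0.544  0.1616 0.2731] yaw 1.674 -> t(cm) [0. 0. 0.] twist 0 q6 0.09 F [ 0.2 -0.  -0.4] w 0.0471 time 20.85
```

View pics/w11.png

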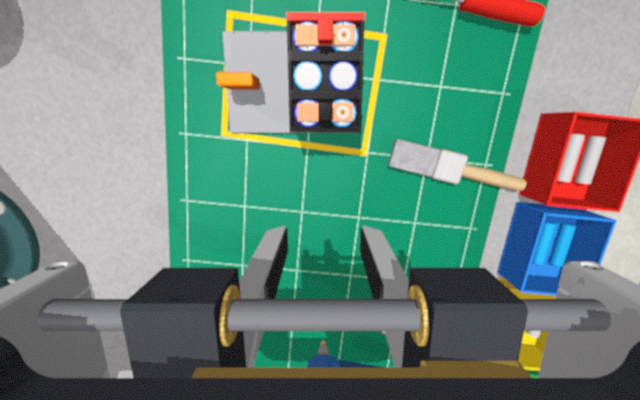

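View pics/c11.png

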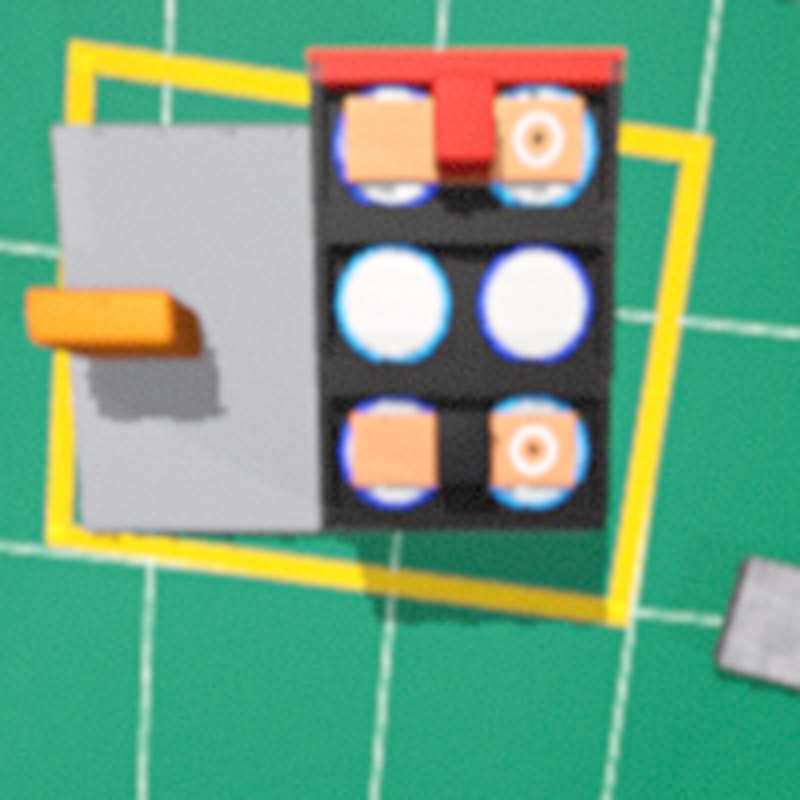

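The red and black links are both laid between the ribs, with their rings over the +x cells (crop 538,138 and 533,450). Next I'll measure the bay, the rings and the probe.

```bash
cat >> h.py <<'E'
def rings(p,z=.082,roi=None):
    "ring centres: white blobs w/ copper inside; by Hough on sat channel"
    pass
E
python3 - <<'E'
from h import *
p=snap('wrist')
C=[(83,55),(700,145),(620,610),(62,533)]
W=np.array([unp(p,(210+a/4,b/4),0)[:2] for a,b in C]); print(np.round(W,4))
print('sides',[round(np.linalg.norm(W[i]-W[(i+1)%4]),4) for i in range(4)])
d=(W[1]-W[0])+(W[2]-W[3]); d2=(W[0]-W[3])+(W[1]-W[2]); print('yaw',np.arctan2(d[1],d[0]),np.arctan2(-d2[0],d2[1]))
th=(np.arctan2(d[1],d[0])+np.arctan2(-d2[0],d2[1]))/2
c=W.mean(0); print('centre',c,'bay origin', c+.045*np.array([np.cos(th),np.sin(th)]))
for n,(a,b) in dict(red=(538,138),black=(533,450)).items(): print(n,unp(p,(210+a/4,b/4),.082))
# middle cells
for q in cells(p,(.53,.29)): print(np.round(q[0],4),q[1],np.round(q[2]))
print('fin far top corners', [np.round(unp(p,(210+a/4,b/4),.055),4) for a,b in [(26,290),(165,290),(172,345),(30,345)]])
for nm in ('top','side'):
    t=snap(nm)
    for o in cams.outline_of(t,'probe_knob')[:2]: 
        m=o['region']; v,u=np.nonzero(m); hs=cv2.cvtColor(t['frame'],cv2.COLOR_RGB2HSV)
        r=m&((hs[...,0]<6)|(hs[...,0]>172))&(hs[...,1]>150)
        vv,uu=np.nonzero(r); print(nm,o['conf'],uu.min() if len(uu) else 0,uu.max() if len(uu) else 0,vv.min() if len(vv) else 0,vv.max() if len(vv) else 0)
    crop(t,(344,188) if nm=='top' else (340,205),30,f'knob_{nm}.png',10)
E
```

```text
[[0.3983 0.3601]
 [0.6032 0.3541]
 [0.5978 0.1994]
 [0.3941 0.2062]]
sides [np.float64(0.2051), np.float64(0.1548), np.float64(0.2038), np.float64(0.154)]
yaw -0.03123491528754636 -0.031079734500032062
centre [0.49835305 0.27992585] bay origin [0.54333121 0.278524  ]
red [0.5467038  0.32875224 0.082     ]
black [0.55491463 0.24855316 0.082     ]
[0.5465 0.3299] 103 [344.  34.]
[0.5517 0.321 ] 95 [348.  44.]
[0.511  0.2844] 518 [308.  75.]
[0.5508 0.2884] 523 [344.  76.]
[0.5605 0.2423] 62 [347. 119.]
[0.5548 0.2492] 94 [343. 112.]
fin far top corners [array([0.4   , 0.2799, 0.055 ]), array([0.4414, 0.2841, 0.055 ]), array([0.4442, 0.2688, 0.055 ]), array([0.4013, 0.2645, 0.055 ])]
top 0.61 0 0 0 0
top 0.52 339 349 179 190
side 0.48 321 332 195 203
```

View pics/knob_top.png

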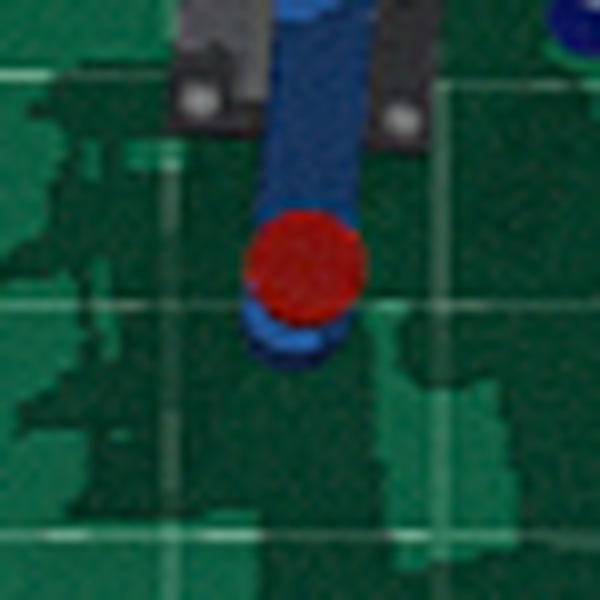

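View pics/knob_side.png

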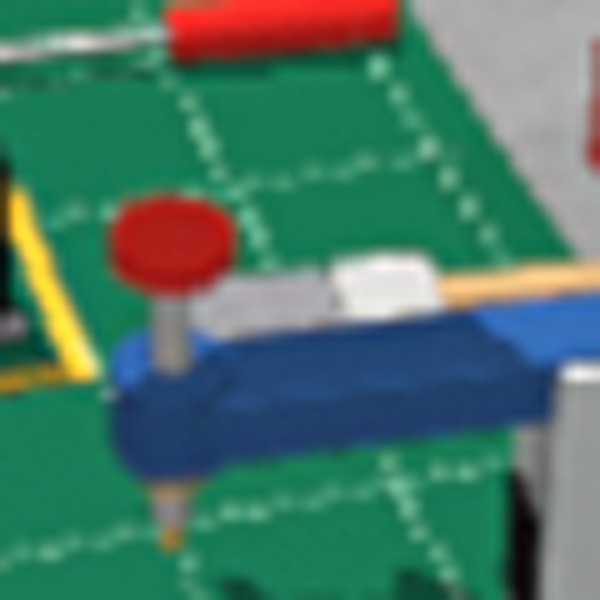

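```bash
python3 - <<'E'
from h import *
goto(.42,-.045,.3,0)
t=snap('top'); print(unp(t,(344.0,184.3),.235))
s=snap('side'); print(unp(s,(326.6,229.3),.114), unp(s,(326.8,198.7),.235))
E
python3 -m crank '[{"tx":-2,"ty":-4,"tz":-2.7,"twist":0,"grip":0.5},{"tx":-5,"ty":-5,"tz":0,"twist":0,"grip":0.5},{"tx":-5,"ty":-5,"tz":0,"twist":0,"grip":0.5},{"tx":-5,"ty":-0.5,"tz":0,"twist":0,"grip":0.5},{"tx":-2.7,"ty":0,"tz":0,"twist":0,"grip":0.5},{"tx":0,"ty":0,"tz":0,"twist":0,"grip":0.5}]'
python3 -m crank '[{"tx":0,"ty":0,"tz":0,"twist":10.6,"grip":0.5},{"tx":0,"ty":0,"tz":0,"twist":10.6,"grip":0.5},{"tx":0,"ty":0,"tz":0,"twist":10.6,"grip":0.5},{"tx":0,"ty":0,"tz":0,"twist":10.6,"grip":0.5},{"tx":0,"ty":0,"tz":0,"twist":10.6,"grip":0.5},{"tx":0,"ty":0,"tz":0,"twist":10.6,"grip":0.5},{"tx":0,"ty":0,"tz":0,"twist":10.6,"grip":0.5},{"tx":0,"ty":0,"tz":0,"twist":10.6,"grip":0.5},{"tx":0,"ty":0,"tz":0,"twist":10.6,"grip":0.5},{"tx":0,"ty":0,"tz":0,"twist":0,"grip":0.5},{"tx":0,"ty":0,"tz":0,"twist":0,"grip":0.5}]'
python3 - <<'E'
from h import *
goto()
p=snap('wrist','w12.png')
E
```

```text
tcp [0.5445 0.1613 0.2747] yaw 1.673 -> t(cm) [-19.25 -14.5   -2.51] twist 95.9 q6 0.09 F [ 0.3  0.1 -0.6] w 0.0469 time 21.15
[ 0.56126589 -0.03507199  0.235     ]
[ 0.56262931 -0.03868143  0.114     ] [ 0.56176713 -0.04319293  0.235     ]
time: 22.0
tool_pos: [0.4307, -0.0385, 0.3025]
ee_rot: [3.141, 0.0, 1.669]
wrist_force: [-0.3, 1.1, -0.1]
width: 0.0467
time: 23.38
tool_pos: [0.4309, -0.0365, 0.3025]
ee_rot: [-3.141, -0.0, 0.011]
wrist_force: [-0.1, -0.3, 0.0]
width: 0.047
tcp [ 0.4309 -0.0365  0.3025] yaw 0.011 -> t(cm) [0. 0. 0.] twist 0 q6 1.34 F [-0.1 -0.3  0. ] w 0.047 time 23.38
```

View pics/w12.png

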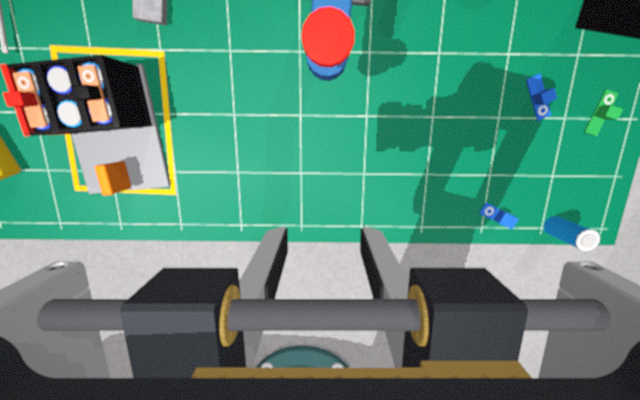

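```bash
python3 - <<'E'
from h import *
p=snap('wrist')
hs=cv2.cvtColor(p['frame'],cv2.COLOR_RGB2HSV)
m=(((hs[...,0]<6)|(hs[...,0]>172))&(hs[...,1]>150)).astype(np.uint8); m[:,:250]=0;m[100:]=0;m[:,400:]=0
P=np.array([unp(p,(u,v),.235)[:2] for v,u in zip(*np.nonzero(m))])*1000
print(cv2.minEnclosingCircle(P.astype(np.float32)),P.mean(0))
E
python3 -m crank '[{"tx":-1,"ty":0,"tz":6,"twist":0.6,"grip":0.5},{"tx":-2,"ty":0,"tz":6,"twist":0,"grip":0.5},{"tx":-2,"ty":0,"tz":6,"twist":0,"grip":0.5},{"tx":0,"ty":0,"tz":0,"twist":0,"grip":0.5},{"tx":0,"ty":0,"tz":0,"twist":0,"grip":0.5}]'
python3 - <<'E'
from h import *
goto()
p=snap('wrist','w13.png')
E
```

```text
((560.7184448242188, -38.32225799560547), 18.720415115356445) [561.15620884 -38.24041411]
time: 24.1
tool_pos: [0.3845, -0.0378, 0.1276]
ee_rot: [3.14, -0.007, -0.003]
wrist_force: [0.4, -0.0, 0.9]
width: 0.0473
tcp [ 0.3845 -0.0378  0.1276] yaw -0.003 -> t(cm) [0. 0. 0.] twist 0 q6 1.33 F [ 0.4 -0.   0.9] w 0.0473 time 24.1
```

View pics/w13.png

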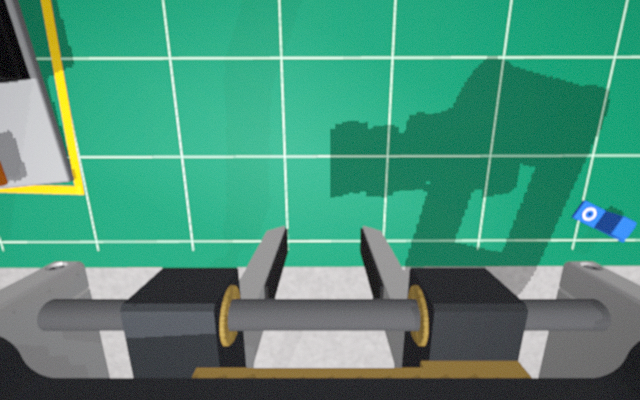

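```bash
python3 -m crank '[{"tx":0,"ty":-2,"tz":-5,"twist":0,"grip":0.5},{"tx":0,"ty":-5,"tz":-5,"twist":0,"grip":0.5},{"tx":0.5,"ty":-5,"tz":-5,"twist":0,"grip":0.5},{"tx":0.5,"ty":-5,"tz":0,"twist":0,"grip":0.5},{"tx":0.5,"ty":-5,"tz":0,"twist":0,"grip":0.5},{"tx":0.5,"ty":-5,"tz":0,"twist":0,"grip":0.5},{"tx":0,"ty":-4.8,"tz":0,"twist":0,"grip":0.5},{"tx":0,"ty":0,"tz":0,"twist":0,"grip":0.5},{"tx":0,"ty":0,"tz":0,"twist":0,"grip":0.5}]'
python3 - <<'E'
from h import *
goto()
p=snap('wrist','w14.png')
for q in cells(p,(.53,.29)): print(np.round(q[0],4),q[1],np.round(q[2]))
crop(p,(315,90),90,'c14.png',4)
E
```

```text
time: 25.28
tool_pos: [0.4036, 0.2697, 0.2657]
ee_rot: [-3.139, -0.006, -0.003]
wrist_force: [0.4, -0.5, 0.1]
width: 0.0472
tcp [0.4036 0.2697 0.2657] yaw -0.003 -> t(cm) [0. 0. 0.] twist 0 q6 2.05 F [ 0.4 -0.5  0.1] w 0.0472 time 25.27
[0.5509 0.2881] 562 [306.  52.]
[0.5556 0.2485] 106 [343.  47.]
[0.5517 0.3204] 83 [277.  51.]
[0.5476 0.3291] 103 [269.  56.]
[0.5112 0.2843] 507 [310.  91.]
```

View pics/c14.png

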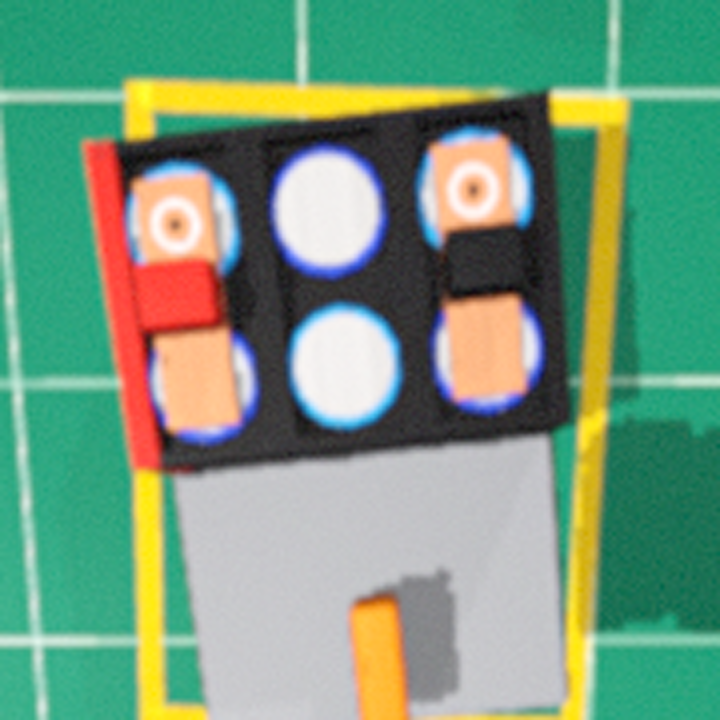

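```bash
python3 - <<'E'
from h import *
p=snap('wrist')
pose=[.53105,.2862,.0965]
for n,(a,b) in dict(red=(175,223),black=(473,190)).items():
    w=unp(p,(225+a/4-.375,b/4-.375),.082)[:2]; c,s=np.cos(pose[2]),np.sin(pose[2]); d=w-pose[:2]
    print(n,np.round(w,4),'pack frame',np.round([c*d[0]+s*d[1],-s*d[0]+c*d[1]],4))
goto(.4215,.2753,.10,.0965)
E
```

```text
red [0.5464 0.3277] pack frame [0.0192 0.0398]
black [0.554  0.2479] pack frame [ 0.0191 -0.0404]
tcp [0.4029 0.2686 0.2643] yaw -0.005 -> t(cm) [ 1.79 -0.66 16.44] twist -5.8 q6 2.05 F [-0.1  0.6  0. ] w 0.0468 time 25.38
```

```bash
python3 -m crank '[{"tx":0.9,"ty":-0.4,"tz":5.5,"twist":-5.8,"grip":0.5},{"tx":0.9,"ty":-0.4,"tz":5.5,"twist":0,"grip":0.5},{"tx":0,"ty":0,"tz":5,"twist":0,"grip":0.5},{"tx":0,"ty":0,"tz":0,"twist":0,"grip":0.5},{"tx":0,"ty":0,"tz":0,"twist":0,"grip":0.5}]'
python3 - <<'E'
from h import *
goto(.4215,.2753,.045,.0965)
p=snap('wrist','w15.png')
E
```

```text
time: 26.0
tool_pos: [0.4209, 0.2779, 0.1048]
ee_rot: [-3.14, -0.004, 0.097]
wrist_force: [-0.2, 0.2, 0.4]
width: 0.0469
tcp [0.4209 0.2779 0.1048] yaw 0.097 -> t(cm) [0.01 0.28 5.98] twist 0.0 q6 1.95 F [-0.2  0.2  0.4] w 0.0469 time 26.0
```

View pics/w15.png

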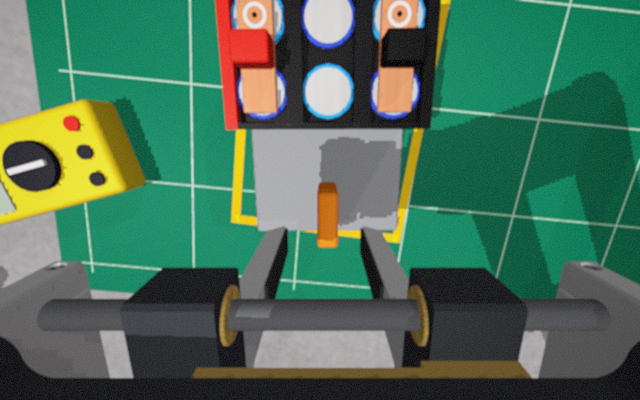

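```bash
python3 -m crank '[{"tx":0,"ty":0.2,"tz":3,"twist":0,"grip":0.5},{"tx":0,"ty":0,"tz":3,"twist":0,"grip":0.5},{"tx":0,"ty":0,"tz":0,"twist":0,"grip":0.5},{"tx":0,"ty":0,"tz":0,"twist":0,"grip":0},{"tx":0,"ty":0,"tz":0,"twist":0,"grip":0},{"tx":0,"ty":0,"tz":0,"twist":0,"grip":0},{"tx":0,"ty":0,"tz":0,"twist":0,"grip":0}]'
python3 - <<'E'
from h import *
goto()
E
```

```text
time: 26.92
tool_pos: [0.4202, 0.2759, 0.0431]
ee_rot: [3.141, -0.002, 0.098]
wrist_force: [-0.2, -1.7, 4.1]
width: 0.0162
tcp [0.4202 0.2759 0.0431] yaw 0.098 -> t(cm) [0. 0. 0.] twist 0 q6 1.94 F [-0.2 -1.7  4.1] w 0.0162 time 26.93
```

```bash
python3 -m crank '[{"tx":0,"ty":0,"tz":0,"twist":1.9,"grip":0},{"tx":0,"ty":0,"tz":0,"twist":1.9,"grip":0},{"tx":0,"ty":0,"tz":0,"twist":1.8,"grip":0},{"tx":0,"ty":0.5,"tz":0,"twist":0,"grip":0},{"tx":0,"ty":1.5,"tz":0,"twist":0,"grip":0},{"tx":0.1,"ty":2.2,"tz":0,"twist":0,"grip":0},{"tx":0.1,"ty":2.2,"tz":0,"twist":0,"grip":0},{"tx":0.1,"ty":2.2,"tz":0,"twist":0,"grip":0},{"tx":0.1,"ty":2.2,"tz":0,"twist":0,"grip":0},{"tx":0.1,"ty":2.2,"tz":0,"twist":0,"grip":0},{"tx":0.1,"ty":1.5,"tz":0,"twist":0,"grip":0},{"tx":0,"ty":0.5,"tz":0,"twist":0,"grip":0}]'
python3 - <<'E'
from h import *
goto(.4304,-.0782,None,0)
p=snap('side','s16.png');p=snap('wrist','w16.png')
E
```

```text
time: 28.42
tool_pos: [0.4263, 0.1269, 0.0431]
ee_rot: [-3.138, -0.002, -0.002]
wrist_force: [-0.8, 7.2, 6.0]
width: 0.0157
tcp [0.4263 0.1269 0.0431] yaw -0.002 -> t(cm) [ 0.45 20.51 -0.08] twist -0.1 q6 1.73 F [-0.8  7.2  6. ] w 0.0157 time 28.43
```

View pics/w16.png

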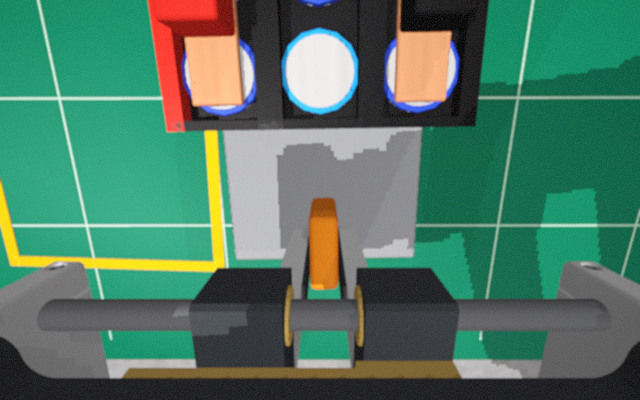

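View pics/s16.png

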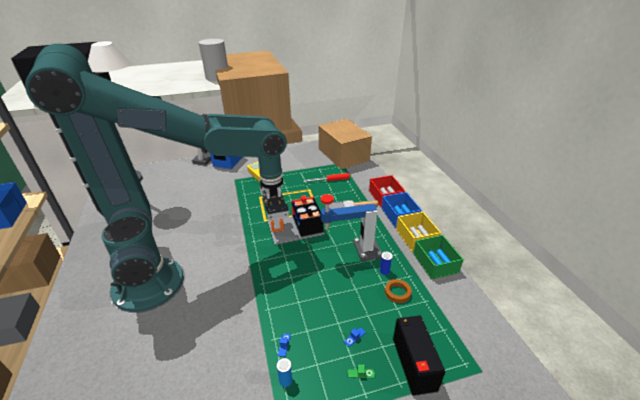

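```bash
python3 -m crank '[{"tx":0.1,"ty":1,"tz":0,"twist":0,"grip":0},{"tx":0.1,"ty":2.2,"tz":0,"twist":0,"grip":0},{"tx":0.1,"ty":2.2,"tz":0,"twist":0,"grip":0},{"tx":0.1,"ty":2.2,"tz":0,"twist":0,"grip":0},{"tx":0,"ty":2.2,"tz":0,"twist":0,"grip":0},{"tx":0,"ty":2.2,"tz":0,"twist":0,"grip":0},{"tx":0,"ty":2.2,"tz":0,"twist":0,"grip":0},{"tx":0,"ty":2.2,"tz":0,"twist":0,"grip":0},{"tx":0,"ty":2.1,"tz":0,"twist":0,"grip":0},{"tx":0,"ty":1.4,"tz":0,"twist":0,"grip":0},{"tx":0,"ty":0.4,"tz":0,"twist":0,"grip":0},{"tx":0,"ty":0,"tz":0,"twist":0,"grip":0}]'
python3 - <<'E'
from h import *
goto(.4304,-.0782,None,0)
p=snap('wrist','w17.png')
for q in cells(p,(.53,-.08)): print(np.round(q[0],4),q[1],np.round(q[2]))
s=snap('side');crop(s,(330,225),40,'c17.png',8)
print(pr(s,[.5612,-.0384,.082]),pr(s,[.5612,-.0384,.114]))
E
```

```text
time: 30.02
tool_pos: [0.4301, -0.076, 0.043]
ee_rot: [-3.139, -0.001, -0.001]
wrist_force: [0.6, 5.4, 8.6]
width: 0.0159
tcp [ 0.4301 -0.076   0.043 ] yaw -0.001 -> t(cm) [ 0.03  0.22 -0.  ] twist -0.1 q6 1.26 F [0.6 5.4 8.6] w 0.0159 time 30.02
[ 0.521  -0.0451] 436 [245.  73.]
[ 0.5221 -0.1028] 333 [390.  69.]
[ 0.5227 -0.1261] 251 [449.  67.]
[ 0.5203 -0.0215] 114 [185.  75.]
[ 0.5098 -0.1146] 98 [417. 102.]
[ 0.5079 -0.0342] 88 [220. 107.]
[ 0.445  -0.1069] 673 [390. 249.]
[326.13623814 237.00842605] [326.13762282 229.32858511]
```

View pics/w17.png

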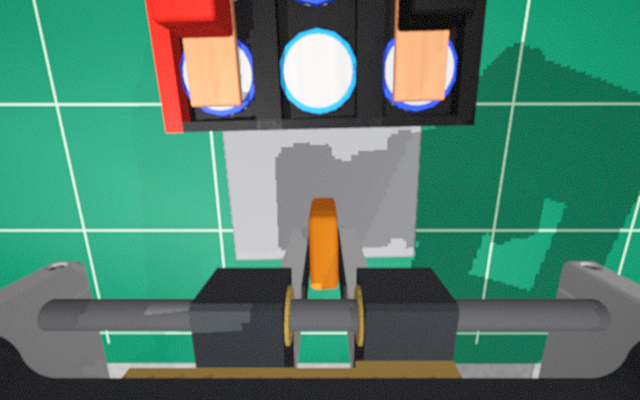

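View pics/c17.png

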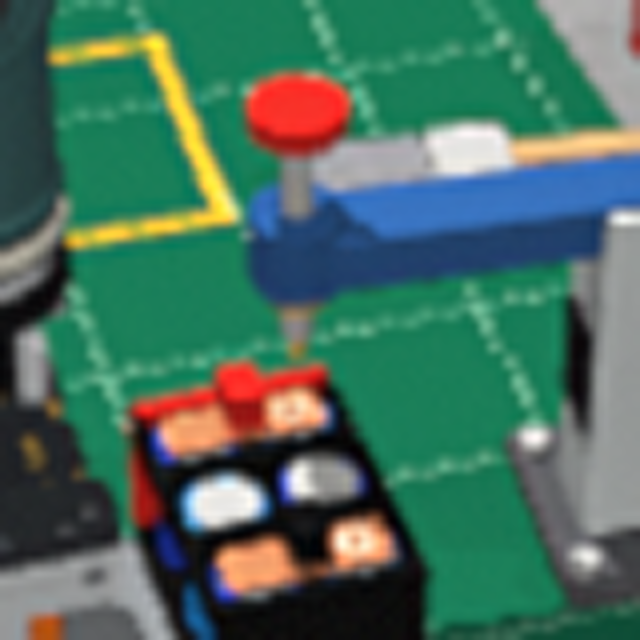

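```bash
python3 - <<'E'
from h import *
p=snap('wrist')
hsv=cv2.cvtColor(p['frame'],cv2.COLOR_RGB2HSV)
m=((hsv[...,1]<60)&(hsv[...,2]>170)).astype(np.uint8)
n,lab,st,ce=cv2.connectedComponentsWithStats(m)
for i in range(1,n):
    if st[i,4]>800: print(st[i],ce[i],unp(p,ce[i],.078))
i=lab[70,318]; cn,_=cv2.findContours((lab==i).astype(np.uint8),0,2); e=cv2.fitEllipse(max(cn,key=len)); print(e,unp(p,e[0],.078))
s=snap('side')
f=lambda a,b:(330-40+a/8-.44,225-40+b/8-.44)
print('ring',unp(s,f(291,408),.082),'tip',unp(s,f(295,355),.114),'knob',unp(s,f(298,112),.235))
E
```

```text
[    0     0   421   299 11252] [240.8897085  176.06683256] [ 0.47941208 -0.04062518  0.078     ]
[ 416    0  224  298 1399] [541.48248749 163.51322373] [ 0.48469393 -0.16969853  0.078     ]
[ 284   34   69   74 3990] [317.64837093  70.26741855] [ 0.52185054 -0.07419113  0.078     ]
((317.6712341308594, 70.23675537109375), (67.83727264404297, 73.14749908447266), 179.09567260742188) [ 0.52186179 -0.07420028  0.078     ]
ring [ 0.56259493 -0.03152159  0.082     ] tip [ 0.56264479 -0.03683706  0.114     ] knob [ 0.56199994 -0.04252391  0.235     ]
```

```bash
python3 -m crank '[{"tx":0.05,"ty":0.45,"tz":0,"twist":0,"grip":0},{"tx":0,"ty":0,"tz":0,"twist":0,"grip":0},{"tx":0,"ty":0,"tz":0,"twist":0,"grip":0},{"tx":0,"ty":0,"tz":0,"twist":0,"grip":0}]'
python3 - <<'E'
from h import *
goto()
p=snap('wrist')
hsv=cv2.cvtColor(p['frame'],cv2.COLOR_RGB2HSV)
m=((hsv[...,1]<60)&(hsv[...,2]>170)).astype(np.uint8)
n,lab,st,ce=cv2.connectedComponentsWithStats(m)
i=lab[70,318]; cn,_=cv2.findContours((lab==i).astype(np.uint8),0,2); e=cv2.fitEllipse(max(cn,key=len)); print(e,unp(p,e[0],.078))
E
```

```text
time: 30.72
tool_pos: [0.4304, -0.08, 0.0431]
ee_rot: [-3.138, -0.001, 0.0]
wrist_force: [-0.4, 5.8, 9.7]
width: 0.0164
tcp [ 0.4304 -0.08    0.0431] yaw 0.0 -> t(cm) [0. 0. 0.] twist 0 q6 1.25 F [-0.4  5.8  9.7] w 0.0164 time 30.73
((316.3225402832031, 70.32599639892578), (67.55765533447266, 73.17850494384766), 177.67306518554688) [ 0.5221496  -0.07757282  0.078     ]
```

```bash
python3 -m crank '[{"tx":0,"ty":0,"tz":0,"twist":0,"grip":0.5},{"tx":0,"ty":0,"tz":0,"twist":0,"grip":0.5},{"tx":0,"ty":0,"tz":0,"twist":0,"grip":0.5},{"tx":0,"ty":0,"tz":-4,"twist":0,"grip":0.5},{"tx":-1,"ty":0,"tz":-6,"twist":0,"grip":0.5},{"tx":-1.5,"ty":0,"tz":-6,"twist":0,"grip":0.5},{"tx":-1.4,"ty":0,"tz":-4.7,"twist":0,"grip":0.5},{"tx":0,"ty":0,"tz":0,"twist":0,"grip":0.5},{"tx":0,"ty":0,"tz":0,"twist":0,"grip":0.5}]'
python3 - <<'E'
from h import *
goto()
p=snap('wrist','w18.png')
crop(p,(320,70),70,'c18.png',5)
for q in cells(p,(.53,-.08)): print(np.round(q[0],4),q[1],np.round(q[2]))
E
```

```text
time: 31.9
tool_pos: [0.3907, -0.0816, 0.248]
ee_rot: [-3.141, 0.002, -0.0]
wrist_force: [0.4, 0.2, -0.4]
width: 0.0468
tcp [ 0.3907 -0.0816  0.248 ] yaw -0.0 -> t(cm) [0. 0. 0.] twist 0 q6 1.22 F [ 0.4  0.2 -0.4] w 0.0468 time 31.9
[ 0.5618 -0.0766] 664 [318.  20.]
[ 0.5614 -0.0474] 85 [289.  21.]
[ 0.5638 -0.1166] 131 [358.  18.]
[ 0.5617 -0.0349] 127 [277.  20.]
[ 0.5218 -0.0776] 601 [319.  63.]
[ 0.5207 -0.0488] 67 [292.  65.]
[ 0.5042 -0.1737] 62 [411.  82.]
```

View pics/c18.png

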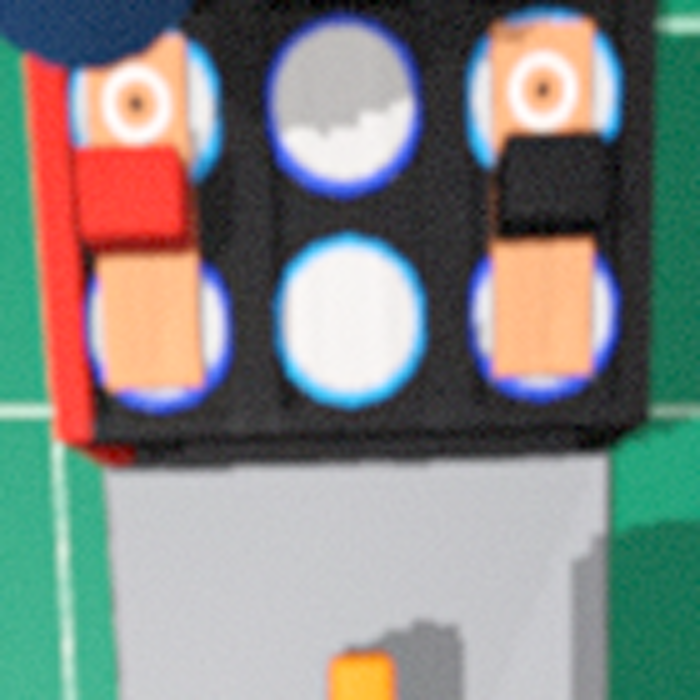

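```bash
python3 - <<'E'
from h import *
p=snap('wrist')
f=lambda a,b:(250+a/5-.4,b/5-.4)
r=unp(p,f(137,102),.082);b=unp(p,f(544,90),.082)
print(r,b,'yaw',np.arctan2(-(r-b)[0],(r-b)[1]))
s=snap('side');crop(s,(330,225),40,'c18s.png',8)
hs=cv2.cvtColor(p['frame'],cv2.COLOR_RGB2HSV)
goto(.5612,-.0384,.30,0)
E
```

```text
[ 0.55982227 -0.03574154  0.082     ] [ 0.56178929 -0.11590145  0.082     ] yaw 0.024533723956971124
tcp [ 0.3904 -0.0813  0.2468] yaw 0.0 -> t(cm) [17.06 -4.3  -5.39] twist 0.0 q6 1.22 F [-0.2  0.7 -0.4] w 0.0471 time 32.05
```

View pics/c18s.png

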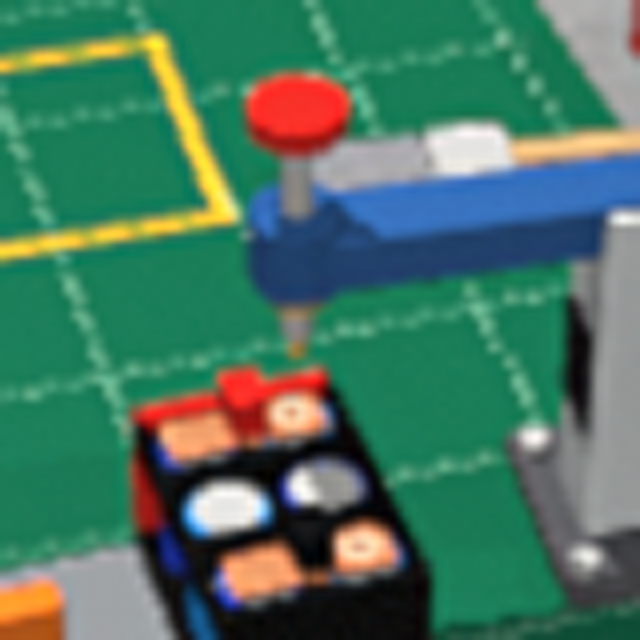

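```bash
python3 -m crank '[{"tx":2,"ty":-2,"tz":-5,"twist":0,"grip":0},{"tx":4,"ty":-2.3,"tz":-4,"twist":0,"grip":0},{"tx":2,"ty":0,"tz":-2,"twist":0,"grip":0},{"tx":0,"ty":0,"tz":0,"twist":0,"grip":0},{"tx":0,"ty":0,"tz":0,"twist":0,"grip":0}]'
cat >> h.py <<'E'
def knob(p,z=.235):
    hs=cv2.cvtColor(p['frame'],cv2.COLOR_RGB2HSV)
    m=(((hs[...,0]<6)|(hs[...,0]>172))&(hs[...,1]>150)).astype(np.uint8)
    n,lab,st,ce=cv2.connectedComponentsWithStats(m)
    for i in range(1,n):
        if st[i,4]<600: continue
        cn,_=cv2.findContours((lab==i).astype(np.uint8),0,2); c=max(cn,key=len)[:,0]
        P=np.array([unp(p,q,z)[:2] for q in c])*1000
        print('knob?',st[i],np.round(ce[i],1),cv2.minEnclosingCircle(P.astype(np.float32)))
E
python3 - <<'E'
from h import *
goto()
p=snap('wrist','w19.png')
knob(p)
E
```

```text
time: 32.67
tool_pos: [0.4704, -0.0386, 0.357]
ee_rot: [-3.141, 0.004, 0.0]
wrist_force: [-0.7, -0.7, 0.0]
width: 0.0019
tcp [ 0.4704 -0.0386  0.357 ] yaw 0.0 -> t(cm) [0. 0. 0.] twist 0 q6 1.37 F [-0.7 -0.7  0. ] w 0.0019 time 32.67
knob? [ 303   80   42   73 1669] [321.7 105.9] ((546.4656982421875, -34.74906921386719), 33.1453971862793)
```

View pics/w19.png

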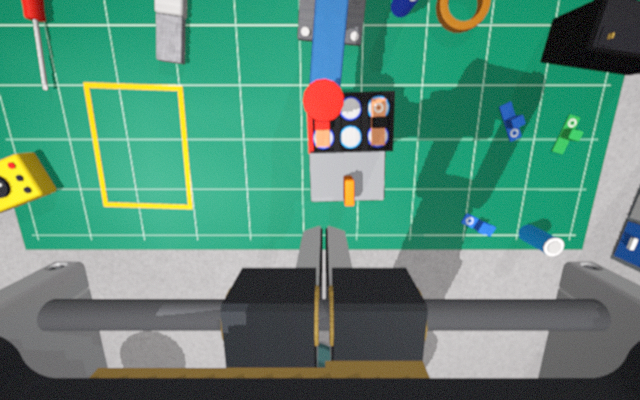

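```bash
python3 - <<'E'
from h import *
from scipy.optimize import least_squares
p=snap('wrist')
hs=cv2.cvtColor(p['frame'],cv2.COLOR_RGB2HSV)
m=(((hs[...,0]<6)|(hs[...,0]>172))&(hs[...,1]>150)).astype(np.uint8)
m[112:]=0
cn,_=cv2.findContours(m,0,2); c=max(cn,key=len)[:,0]; c=c[c[:,1]<111]
c=c[(c[:,0]>280)&(c[:,0]<370)]
P=np.array([unp(p,q,.235)[:2] for q in c])
r=least_squares(lambda v:np.hypot(*(P-v[:2]).T)-v[2],[.56,-.04,.019]);print(r.x,np.abs(r.fun).max())
p2=snap('top')
hs=cv2.cvtColor(p2['frame'],cv2.COLOR_RGB2HSV)
m=(((hs[...,0]<6)|(hs[...,0]>172))&(hs[...,1]>150)).astype(np.uint8);m[:170]=0;m[200:]=0;m[:,:330]=0;m[:,360:]=0
print(m.sum())
E
```

```text
[ 0.56157511 -0.03846695  0.01789474] 0.0015918784954950527
0
```

```bash
python3 - <<'E'
from h import *
goto(.4310,-.0799,.044,.025)
E
python3 -m crank '[{"tx":-3.9,"ty":4.1,"tz":4,"twist":-1.4,"grip":0.5},{"tx":0,"ty":0,"tz":6,"twist":0,"grip":0.5},{"tx":0,"ty":0,"tz":6,"twist":0,"grip":0.5},{"tx":0,"ty":0,"tz":6,"twist":0,"grip":0.5},{"tx":0,"ty":0,"tz":0,"twist":0,"grip":0.5},{"tx":0,"ty":0,"tz":0,"twist":0,"grip":0.5}]'
python3 - <<'E'
from h import *
goto(.4310,-.0799,.044,.025)
E
```

```text
tcp [ 0.4701 -0.0387  0.3579] yaw -0.0 -> t(cm) [-3.84  4.13 31.39] twist -1.5 q6 1.37 F [-0.   0.9  0.2] w 0.0006 time 32.83
time: 33.58
tool_pos: [0.4373, -0.0761, 0.1458]
ee_rot: [3.14, -0.004, 0.024]
wrist_force: [1.3, 0.0, 1.2]
width: 0.0468
tcp [ 0.4373 -0.0761  0.1458] yaw 0.024 -> t(cm) [-0.68  0.35 10.17] twist -0.0 q6 1.25 F [1.3 0.  1.2] w 0.0468 time 33.58
```

```bash
python3 -m crank '[{"tx":-0.6,"ty":0.35,"tz":3,"twist":0,"grip":0.5},{"tx":0,"ty":0,"tz":4,"twist":0,"grip":0.5},{"tx":0,"ty":0,"tz":3.1,"twist":0,"grip":0.5},{"tx":0,"ty":0,"tz":0,"twist":0,"grip":0.5},{"tx":0,"ty":0,"tz":0,"twist":0,"grip":0},{"tx":0,"ty":0,"tz":0,"twist":0,"grip":0},{"tx":0,"ty":0,"tz":0,"twist":0,"grip":0},{"tx":0,"ty":0,"tz":0,"twist":0,"grip":0}]'
cat >> h.py <<'E'
def midcell(p):
    hsv=cv2.cvtColor(p['frame'],cv2.COLOR_RGB2HSV)
    m=((hsv[...,1]<60)&(hsv[...,2]>170)).astype(np.uint8)
    n,lab,st,ce=cv2.connectedComponentsWithStats(m)
    i=lab[70,318]; cn,_=cv2.findContours((lab==i).astype(np.uint8),0,2); e=cv2.fitEllipse(max(cn,key=len)); print('mid -x cell',np.round(unp(p,e[0],.078),4),e[1])
E
python3 - <<'E'
from h import *
goto()
p=snap('wrist','w20.png');midcell(p)
E
```

```text
time: 34.58
tool_pos: [0.4308, -0.0796, 0.0431]
ee_rot: [3.141, -0.002, 0.025]
wrist_force: [-0.1, -1.0, 4.1]
width: 0.016
tcp [ 0.4308 -0.0796  0.0431] yaw 0.025 -> t(cm) [0. 0. 0.] twist 0 q6 1.23 F [-0.1 -1.   4.1] w 0.016 time 34.58
mid -x cell [ 0.5221 -0.0775  0.078 ] (67.46448516845703, 73.1617431640625)
```

```bash
python3 -m crank '[{"tx":0.2,"ty":0.4,"tz":0,"twist":0,"grip":0},{"tx":0,"ty":0,"tz":0,"twist":0,"grip":0},{"tx":0,"ty":0,"tz":0,"twist":0,"grip":0},{"tx":0,"ty":0,"tz":0,"twist":0,"grip":0}]'
python3 - <<'E'
from h import *
goto()
p=snap('wrist','w20.png');midcell(p)
E
```

```text
time: 35.12
tool_pos: [0.4317, -0.0817, 0.0431]
ee_rot: [-3.139, 0.001, 0.026]
wrist_force: [-4.5, 4.4, 9.2]
width: 0.0158
tcp [ 0.4317 -0.0817  0.0431] yaw 0.026 -> t(cm) [0. 0. 0.] twist 0 q6 1.23 F [-4.5  4.4  9.2] w 0.0158 time 35.12
mid -x cell [ 0.523  -0.0786  0.078 ] (67.81320190429688, 73.14747619628906)
```

```bash
python3 -m crank '[{"tx":0.1,"ty":0.15,"tz":0,"twist":1,"grip":0},{"tx":0,"ty":0,"tz":0,"twist":0,"grip":0},{"tx":0,"ty":0,"tz":0,"twist":0,"grip":0},{"tx":0,"ty":0,"tz":0,"twist":0,"grip":0}]'
python3 - <<'E'
from h import *
goto()
p=snap('wrist','w20.png');midcell(p)
E
```

```text
time: 35.67
tool_pos: [0.433, -0.083, 0.0431]
ee_rot: [-3.139, 0.001, 0.009]
wrist_force: [-3.6, 5.2, 8.2]
width: 0.0161
tcp [ 0.433  -0.083   0.0431] yaw 0.009 -> t(cm) [0. 0. 0.] twist 0 q6 1.24 F [-3.6  5.2  8.2] w 0.0161 time 35.67
mid -x cell [ 0.5243 -0.0809  0.078 ] (67.74665069580078, 73.0110855102539)
```

View pics/w20.png

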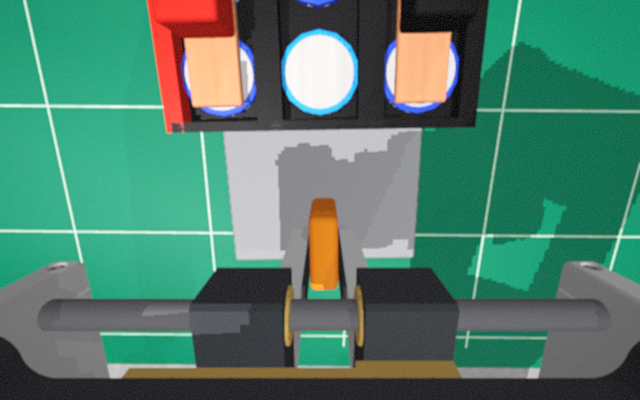

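```bash
python3 -m crank '[{"tx":0,"ty":0,"tz":0,"twist":0,"grip":0.5},{"tx":0,"ty":0,"tz":0,"twist":0,"grip":0.5},{"tx":0,"ty":0,"tz":0,"twist":0,"grip":0.5},{"tx":0,"ty":0,"tz":-4,"twist":0,"grip":0.5},{"tx":-1,"ty":0,"tz":-6,"twist":0,"grip":0.5},{"tx":-1.5,"ty":0,"tz":-6,"twist":0,"grip":0.5},{"tx":-1.4,"ty":0,"tz":-4.7,"twist":0,"grip":0.5},{"tx":0,"ty":0,"tz":0,"twist":0,"grip":0.5},{"tx":0,"ty":0,"tz":0,"twist":0,"grip":0.5}]'
python3 - <<'E'
from h import *
goto()
p=snap('wrist','w21.png')
crop(p,(320,70),70,'c21.png',5)
for q in cells(p,(.53,-.08)): print(np.round(q[0],4),q[1],np.round(q[2]))
E
```

```text
time: 36.85
tool_pos: [0.3939, -0.0849, 0.248]
ee_rot: [-3.141, 0.001, 0.007]
wrist_force: [-0.6, -0.0, -0.7]
width: 0.0474
tcp [ 0.3939 -0.0849  0.248 ] yaw 0.007 -> t(cm) [0. 0. 0.] twist 0 q6 1.21 F [-0.6 -0.  -0.7] w 0.0474 time 36.85
[ 0.568  -0.1146] 278 [354.  17.]
[ 0.5639 -0.0799] 654 [320.  21.]
[ 0.5628 -0.0507] 75 [290.  22.]
[ 0.564  -0.0386] 121 [278.  21.]
[ 0.542  -0.0165] 78 [257.  45.]
[ 0.5617 -0.1255] 129 [365.  24.]
[ 0.524  -0.0807] 600 [320.  65.]
[ 0.5247 -0.1123] 181 [351.  64.]
[ 0.5237 -0.0519] 71 [292.  65.]
[ 0.5048 -0.0052] 90 [248.  84.]
```

View pics/c21.png

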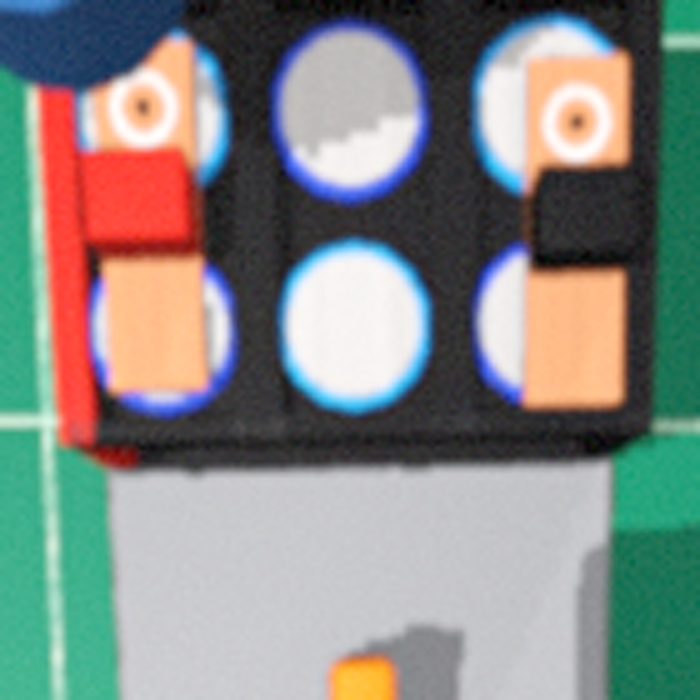

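The black link has been knocked towards −y and −x (ring at crop 577,122; it was centred before). I'll measure how far.

```bash
python3 - <<'E'
from h import *
p=snap('wrist')
f=lambda a,b:(250+a/5-.4,b/5-.4)
r=unp(p,f(145,107),.082);print('red ring',r)
pose,e=fitpack([unp(p,(320,21),.078)[:2],unp(p,(320,65),.078)[:2]],0,(.544,-.08)); 
mid=(np.array([.5639,-.0799])+[.524,-.0807])/2; th=np.arctan2(.0008,.0399); print('pack',mid,th)
for z in(.082,.086):
    print(z,[np.round(unp(p,f(a,b),z)[:2],4) for a,b in[(527,55),(630,58),(625,408),(523,408)]],'ring',unp(p,f(577,122),z)[:2])
pk=[*mid,th]; print('pair black',pp(pk,(0,-.04)),'rim',pp(pk,(0,-.055)))
s=snap('side');crop(s,(330,235),40,'c21s.png',8)
E
```

```text
red ring [ 0.56185377 -0.03934483  0.082     ]
pack [ 0.54395 -0.0803 ] 0.02004743919407263
0.082 [array([ 0.5713, -0.1144]), array([ 0.5709, -0.1346]), array([ 0.5069, -0.1368]), array([ 0.5068, -0.1157])] ring [ 0.55968427 -0.12468732]
0.086 [array([ 0.57 , -0.114]), array([ 0.5696, -0.134 ]), array([ 0.5064, -0.1362]), array([ 0.5063, -0.1154])] ring [ 0.5585277  -0.12419684]
pair black [ 0.54475184 -0.12029196] rim [ 0.54505254 -0.13528895]
```

View pics/c21s.png

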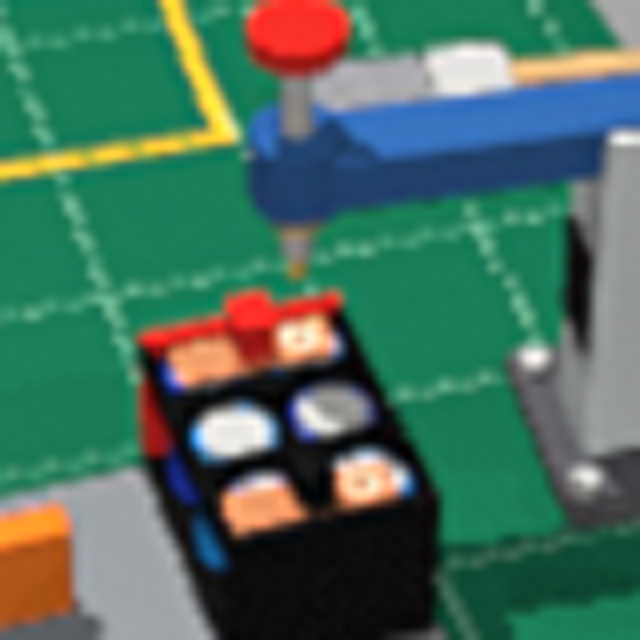

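```bash
python3 -m crank '[{"tx":0,"ty":-2,"tz":-5,"twist":0,"grip":0},{"tx":4,"ty":-2.6,"tz":-1,"twist":0,"grip":0},{"tx":4.5,"ty":0,"tz":0,"twist":0,"grip":0},{"tx":4.5,"ty":0,"tz":0,"twist":0,"grip":0},{"tx":3.8,"ty":0,"tz":0,"twist":0.4,"grip":0},{"tx":0,"ty":0,"tz":0,"twist":0,"grip":0},{"tx":0,"ty":0,"tz":0,"twist":0,"grip":0}]'
python3 - <<'E'
from h import *
goto(.5615,-.0384,.26,0)
E
```

```text
time: 37.88
tool_pos: [0.5612, -0.0376, 0.3077]
ee_rot: [-3.141, 0.003, 0.0]
wrist_force: [0.4, 0.2, 0.9]
width: 0.0004
tcp [ 0.5612 -0.0376  0.3077] yaw 0.0 -> t(cm) [0.04 0.08 4.77] twist 0.0 q6 1.4 F [0.4 0.2 0.9] w 0.0004 time 37.88
```

```bash
python3 -m crank '[{"tx":0,"ty":0.05,"tz":4,"twist":0,"grip":0},{"tx":0,"ty":0,"tz":1.5,"twist":0,"grip":0},{"tx":0,"ty":0,"tz":1,"twist":0,"grip":0},{"tx":0,"ty":0,"tz":1,"twist":0,"grip":0},{"tx":0,"ty":0,"tz":0,"twist":0,"grip":0}]'
python3 -m crank '[{"tx":0,"ty":0,"tz":0.5,"twist":0,"grip":0},{"tx":0,"ty":0,"tz":0,"twist":0,"grip":0}]'
```

```text
time: 38.5
tool_pos: [0.5618, -0.0382, 0.2342]
ee_rot: [3.141, -0.0, 0.0]
wrist_force: [-0.8, -0.2, 1.7]
width: 0.0002
time: 38.75
tool_pos: [0.5622, -0.0383, 0.2293]
ee_rot: [3.141, -0.001, 0.0]
wrist_force: [0.3, 0.9, 0.9]
width: 0.0005
```

```bash
python3 -m crank '[{"tx":0,"ty":0,"tz":0.4,"twist":0,"grip":0},{"tx":0,"ty":0,"tz":0.2,"twist":0,"grip":0},{"tx":0,"ty":0,"tz":0,"twist":0,"grip":0}]'
python3 - <<'E'
from h import *
s=snap('side');crop(s,(330,225),40,'c22s.png',8)
p=snap('wrist','w22.png')
E
```

```text
time: 39.12
tool_pos: [0.5622, -0.0383, 0.223]
ee_rot: [3.141, -0.001, 0.0]
wrist_force: [0.9, -0.3, 2.0]
width: 0.0005
```

View pics/c22s.png

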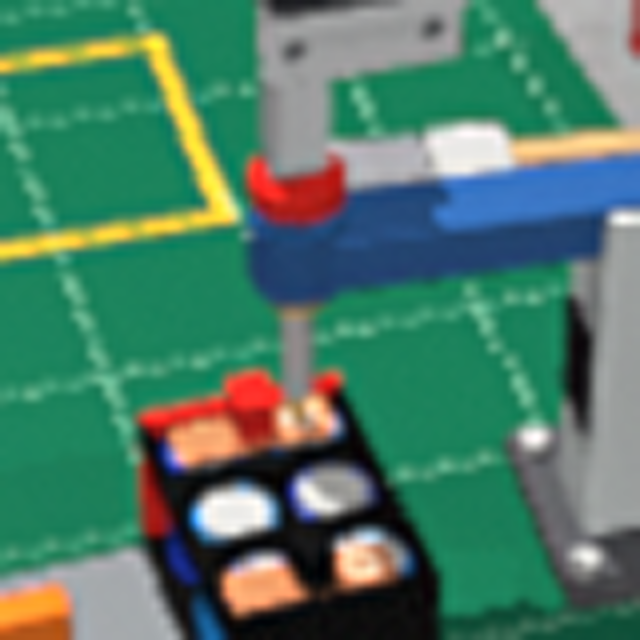

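The tip is over the ring. I'll press on until the force rises.

```bash
python3 -m crank '[{"tx":0,"ty":0,"tz":0.2,"twist":0,"grip":0},{"tx":0,"ty":0,"tz":0.1,"twist":0,"grip":0},{"tx":0,"ty":0,"tz":0,"twist":0,"grip":0}]'; python3 -m crank '[{"tx":0,"ty":0,"tz":0.1,"twist":0,"grip":0},{"tx":0,"ty":0,"tz":0,"twist":0,"grip":0}]'
```

```text
time: 39.6
tool_pos: [0.5622, -0.0383, 0.2219]
ee_rot: [3.141, -0.003, 0.0]
wrist_force: [0.7, -0.4, 7.8]
width: 0.0003
time: 39.85
tool_pos: [0.5622, -0.0383, 0.2218]
ee_rot: [3.141, -0.003, 0.0]
wrist_force: [-0.5, 0.3, 9.4]
width: 0.0003
```

```bash
python3 -m crank '[{"tx":0,"ty":0,"tz":0.05,"twist":0,"grip":0},{"tx":0,"ty":0,"tz":0,"twist":0,"grip":0},{"tx":0,"ty":0,"tz":0,"twist":0,"grip":0},{"tx":0,"ty":0,"tz":0,"twist":0,"grip":0},{"tx":0,"ty":0,"tz":0,"twist":0,"grip":0}]'
python3 - <<'E'
from h import *
s=snap('side');crop(s,(330,225),40,'c23s.png',8)
goto()
E
python3 -m crank '[{"tx":0,"ty":0,"tz":-2,"twist":0,"grip":0},{"tx":0,"ty":0,"tz":-3,"twist":0,"grip":0},{"tx":0,"ty":0,"tz":-5,"twist":0,"grip":0},{"tx":0,"ty":0,"tz":0,"twist":0,"grip":0}]'
```

```text
time: 40.48
tool_pos: [0.5622, -0.0383, 0.2218]
ee_rot: [3.141, -0.004, 0.0]
wrist_force: [-1.3, -0.7, 11.5]
width: 0.0005
tcp [ 0.5622 -0.0383  0.2218] yaw 0.0 -> t(cm) [0. 0. 0.] twist 0 q6 1.4 F [-2.4  0.  10.8] w 0.0005 time 40.52
time: 41.02
tool_pos: [0.5629, -0.0382, 0.323]
ee_rot: [3.14, -0.008, 0.0]
wrist_force: [0.0, 1.0, -0.4]
width: 0.0006
```

View pics/c23s.png

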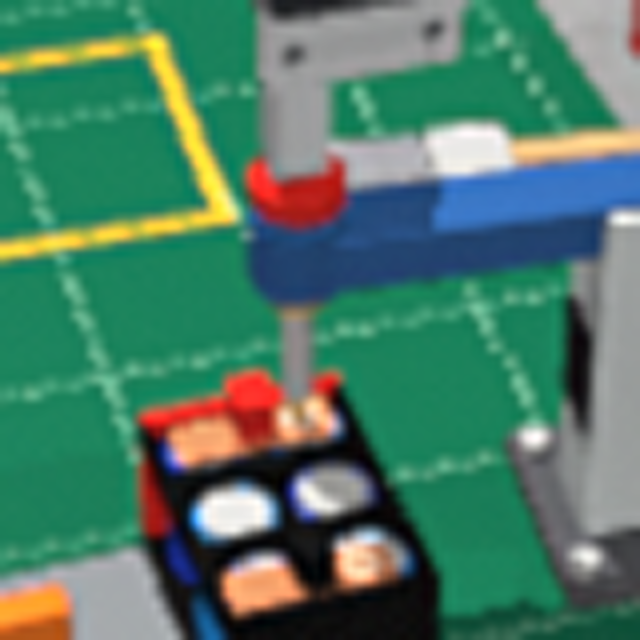

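```bash
python3 -m crank '[{"tx":-5,"ty":1,"tz":0,"twist":0,"grip":0},{"tx":-5,"ty":1,"tz":0,"twist":0,"grip":0.5},{"tx":-3,"ty":2.4,"tz":5,"twist":-1,"grip":0.5},{"tx":0,"ty":0,"tz":6,"twist":0,"grip":0.5},{"tx":0,"ty":0,"tz":6,"twist":0,"grip":0.5},{"tx":0,"ty":0,"tz":4,"twist":0,"grip":0.5},{"tx":0,"ty":0,"tz":0,"twist":0,"grip":0.5},{"tx":0,"ty":0,"tz":0,"twist":0,"grip":0.5}]'
python3 - <<'E'
from h import *
goto(.433,-.0825,.044,.02)
p=snap('wrist','w24.png')
E
```

```text
time: 42.02
tool_pos: [0.4326, -0.0821, 0.11]
ee_rot: [3.141, -0.001, 0.018]
wrist_force: [0.4, -0.4, 0.3]
width: 0.047
tcp [ 0.4326 -0.0821  0.11  ] yaw 0.018 -> t(cm) [0.03 0.04 6.6 ] twist -0.1 q6 1.24 F [ 0.4 -0.4  0.3] w 0.047 time 42.02
```

View pics/w24.png

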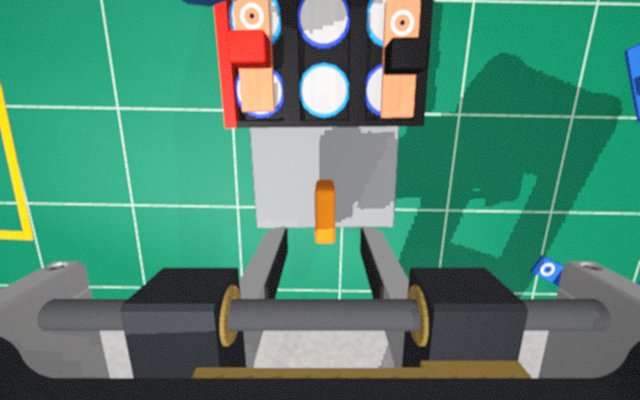

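```bash
python3 - <<'E'
from h import *
p=snap('wrist')
crop(p,(400,60),65,'c24.png',9)
E
```

```text
(no output)
```

View pics/c24.png

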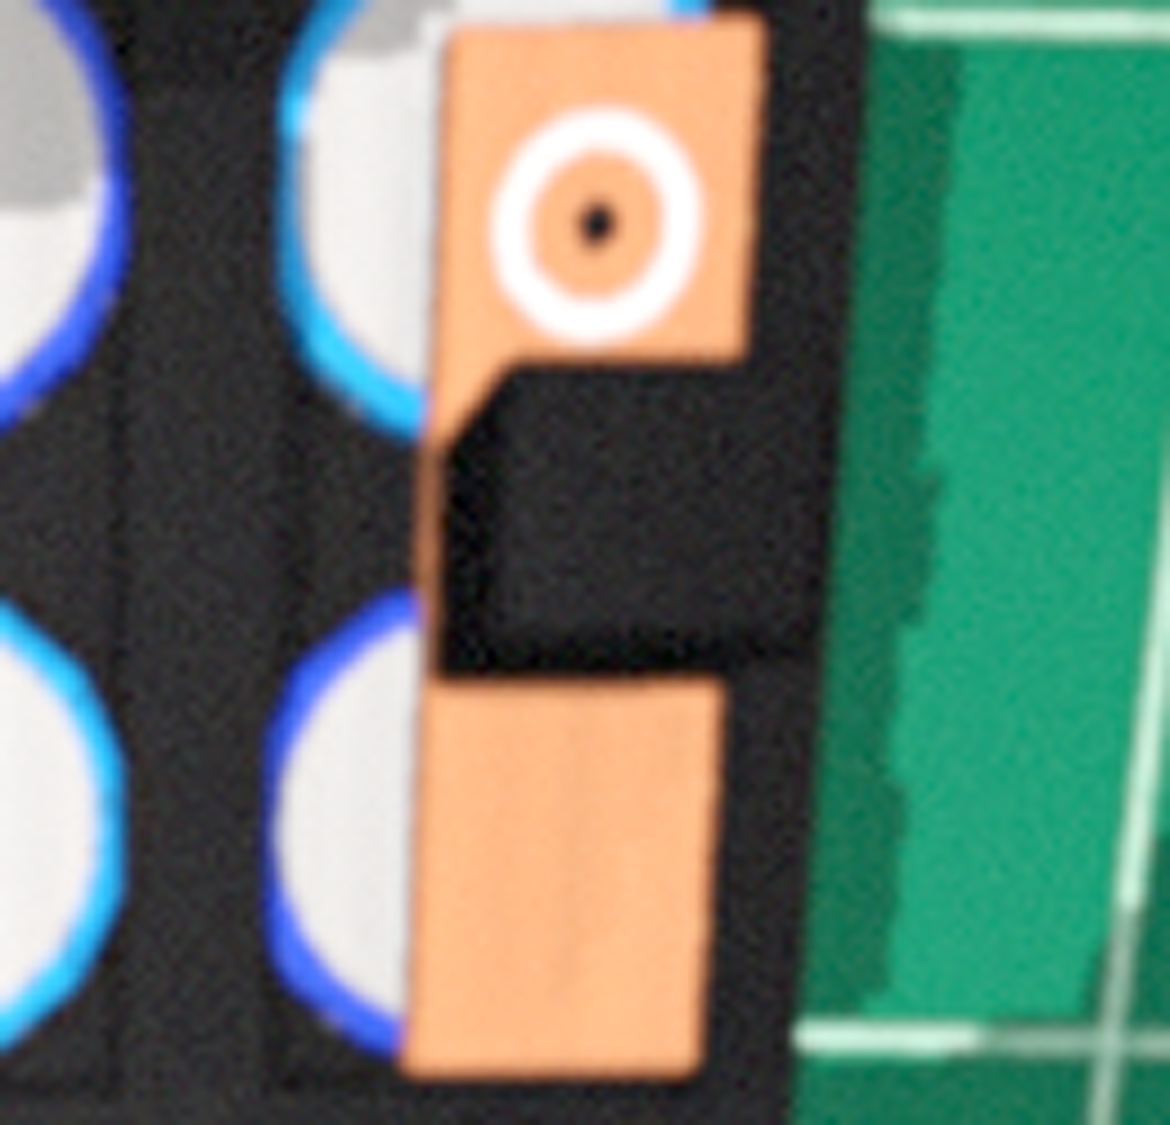

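```bash
python3 - <<'E'
from h import *
p=snap('wrist')
f=lambda a,b:(335+(a+.5)/9-.5,(b+.5)/9-.5)
g=lambda q:np.round([(q[0]+.5-335)*9-.5,(q[1]+.5)*9-.5])
C=[(445,25),(768,18),(703,1078),(403,1075)]
W=np.array([unp(p,f(*c),.082)[:2] for c in C]); print(np.round(W,4),[round(1000*np.linalg.norm(W[i]-W[(i+1)%4]),1) for i in range(4)])
c=W.mean(0); ax=(W[0]+W[1]-W[2]-W[3]); ax/=np.linalg.norm(ax); ay=np.array([-ax[1],ax[0]]); print('centre',c,'yaw',np.arctan2(ax[1],ax[0]))
for z in(.082,.102):
    print(z,[g(pr(p,[*(c+sx*.008*ax+sy*.01*ay),z])) for sx,sy in[(1,1),(1,-1),(-1,-1),(-1,1)]])
E
```

```text
[[ 0.5723 -0.1148]
 [ 0.5731 -0.1352]
 [ 0.5084 -0.1371]
 [ 0.5083 -0.1162]] [np.float64(20.4), np.float64(64.7), np.float64(20.8), np.float64(64.1)]
centre [ 0.54052377 -0.12581191] yaw 0.025620172852285655
0.082 [array([433., 442.]), array([738., 439.]), array([721., 701.]), array([423., 704.])]
0.102 [array([500., 357.]), array([843., 353.]), array([822., 649.]), array([487., 652.])]
```

The black block's top face is where a flat link would put it, so the link lies flat against the channel's corner, about 5 mm off centre and within tolerance. Now I'll grip the fin and slide to the black spot.

```bash
python3 -m crank '[{"tx":0,"ty":0,"tz":3,"twist":0,"grip":0.5},{"tx":0,"ty":0,"tz":3.5,"twist":0,"grip":0.5},{"tx":0,"ty":0,"tz":0,"twist":0,"grip":0.5},{"tx":0,"ty":0,"tz":0,"twist":0,"grip":0},{"tx":0,"ty":0,"tz":0,"twist":0,"grip":0},{"tx":0,"ty":0,"tz":0,"twist":0,"grip":0},{"tx":0,"ty":0,"tz":0,"twist":0,"grip":0}]'
python3 - <<'E'
from h import *
goto()
p=snap('wrist','w25.png');midcell(p)
E
```

```text
time: 43.05
tool_pos: [0.4328, -0.0825, 0.0451]
ee_rot: [3.14, -0.002, 0.018]
wrist_force: [-0.1, -0.7, 3.7]
width: 0.0158
tcp [ 0.4328 -0.0825  0.0451] yaw 0.018 -> t(cm) [0. 0. 0.] twist 0 q6 1.24 F [-0.1 -0.7  3.7] w 0.0158 time 43.05
mid -x cell [ 0.5243 -0.0807  0.078 ] (66.50310516357422, 71.86083984375)
```

```bash
python3 -m crank '[{"tx":0,"ty":-0.6,"tz":0,"twist":0,"grip":0},{"tx":0.05,"ty":-1.5,"tz":0,"twist":0,"grip":0},{"tx":0.05,"ty":-2.2,"tz":0,"twist":0,"grip":0},{"tx":0.1,"ty":-2.2,"tz":0,"twist":0,"grip":0},{"tx":0.05,"ty":-1.6,"tz":0,"twist":0,"grip":0},{"tx":0.05,"ty":-0.6,"tz":0,"twist":0,"grip":0},{"tx":0,"ty":0,"tz":0,"twist":0,"grip":0},{"tx":0,"ty":0,"tz":0,"twist":0,"grip":0}]'
python3 - <<'E'
from h import *
goto()
p=snap('wrist','w26.png');midcell(p)
E
```

```text
time: 44.1
tool_pos: [0.4344, 0.0049, 0.045]
ee_rot: [3.141, -0.002, 0.017]
wrist_force: [0.3, -2.1, 5.0]
width: 0.0162
tcp [0.4344 0.0049 0.045 ] yaw 0.017 -> t(cm) [0. 0. 0.] twist 0 q6 1.44 F [ 0.3 -2.1  5. ] w 0.0162 time 44.1
mid -x cell [0.5259 0.0051 0.078 ] (66.23626708984375, 71.53945922851562)
```

View pics/w26.png

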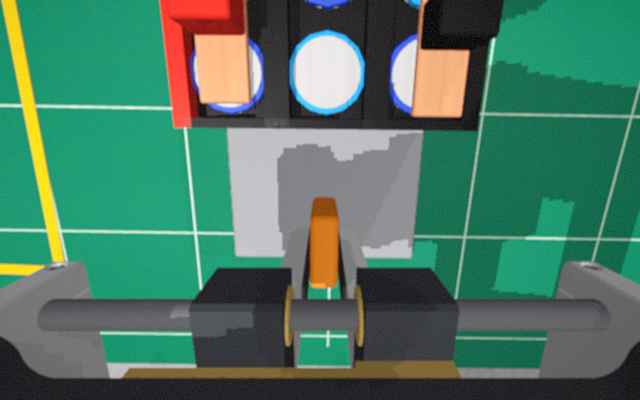

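```bash
python3 -m crank '[{"tx":0,"ty":0,"tz":0,"twist":0,"grip":0.5},{"tx":0,"ty":0,"tz":0,"twist":0,"grip":0.5},{"tx":0,"ty":0,"tz":0,"twist":0,"grip":0.5},{"tx":0,"ty":0,"tz":-4,"twist":0,"grip":0.5},{"tx":-1,"ty":0,"tz":-6,"twist":0,"grip":0.5},{"tx":-1.5,"ty":0,"tz":-6,"twist":0,"grip":0.5},{"tx":-1.4,"ty":0,"tz":-4.7,"twist":0,"grip":0.5},{"tx":0,"ty":0,"tz":0,"twist":0,"grip":0.5},{"tx":0,"ty":0,"tz":0,"twist":0,"grip":0.5}]'
python3 - <<'E'
from h import *
goto()
p=snap('wrist','w27.png')
crop(p,(320,70),70,'c27.png',5)
for q in cells(p,(.54,0.005)): print(np.round(q[0],4),q[1],np.round(q[2]))
s=snap('side');crop(s,(330,215),40,'c27s.png',8)
E
```

```text
time: 45.28
tool_pos: [0.3942, 0.0045, 0.2499]
ee_rot: [-3.141, 0.001, 0.018]
wrist_force: [1.0, 0.6, 0.1]
width: 0.0469
tcp [0.3942 0.0045 0.2499] yaw 0.018 -> t(cm) [0. 0. 0.] twist 0 q6 1.42 F [1.  0.6 0.1] w 0.0469 time 45.27
[0.5656 0.0052] 657 [326.  21.]
[ 0.566  -0.0268] 206 [357.  21.]
[0.566  0.0343] 72 [297.  19.]
[0.5665 0.0465] 123 [285.  19.]
[ 0.5622 -0.0403] 122 [371.  25.]
[0.5256 0.0053] 586 [325.  64.]
[ 0.5256 -0.0265] 179 [355.  64.]
[0.5257 0.0339] 63 [297.  63.]
```

View pics/c27.png

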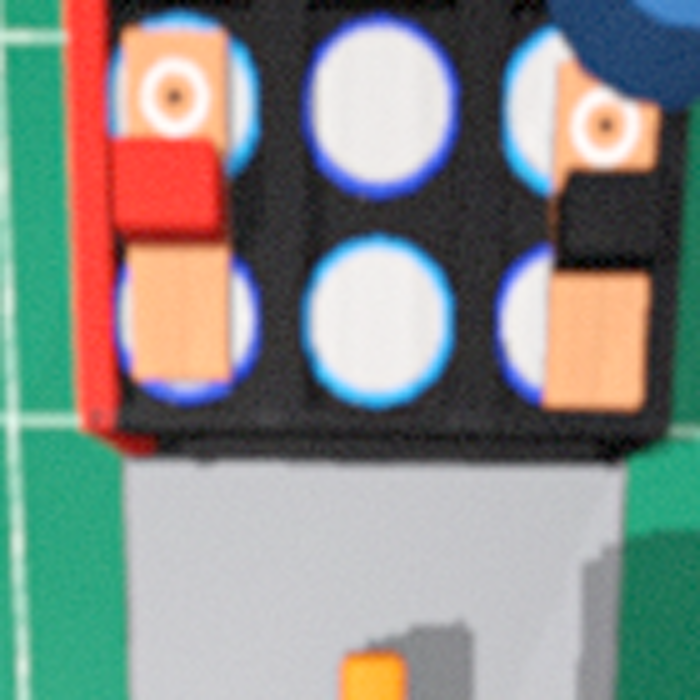

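View pics/c27s.png

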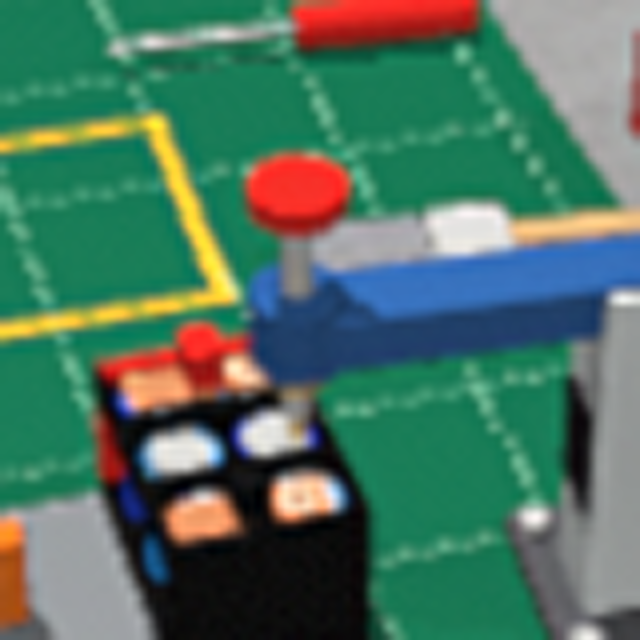

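```bash
python3 - <<'E'
from h import *
p=snap('wrist')
f=lambda a,b:(250+(a+.5)/5-.5,(b+.5)/5-.5)
print('wrist black ring',unp(p,f(605,125),.082),'red ring',unp(p,f(175,96),.082))
s=snap('side')
g=lambda a,b,v0:(290+(a+.5)/8-.5,v0+(b+.5)/8-.5)
print('side ring now',unp(s,g(307,493,175),.082),'tip',unp(s,g(296,435,175),.114))
print('side red before press',unp(s,g(304,337,195),.082),'tip',unp(s,g(296,270,195),.114))
crop(s,(328,234),12,'c28s.png',30)
E
```

```text
wrist black ring [ 0.56005591 -0.03945649  0.082     ] red ring [0.56377952 0.04586956 0.082     ]
side ring now [ 0.56785599 -0.03625473  0.082     ] tip [ 0.56302487 -0.03696305  0.114     ]
side red before press [ 0.56600613 -0.0382194   0.082     ] tip [ 0.56390409 -0.03404848  0.114     ]
```

View pics/c28s.png

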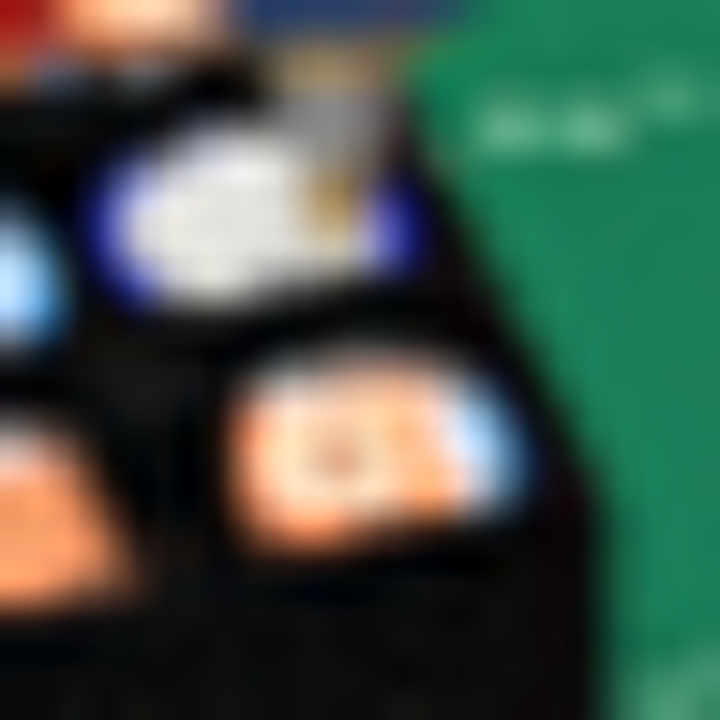

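Both views agree: the ring is within about 2 mm of the probe axis. Pressing.

```bash
python3 - <<'E'
from h import *
goto(.5613,-.0384,.308,0)
E
python3 -m crank '[{"tx":0,"ty":1.5,"tz":-5,"twist":1,"grip":0},{"tx":4,"ty":2.7,"tz":-0.8,"twist":0,"grip":0},{"tx":4.5,"ty":0,"tz":0,"twist":0,"grip":0},{"tx":4.5,"ty":0,"tz":0,"twist":0,"grip":0},{"tx":3.7,"ty":0,"tz":0,"twist":0,"grip":0},{"tx":0,"ty":0,"tz":0,"twist":0,"grip":0},{"tx":0,"ty":0,"tz":0,"twist":0,"grip":0}]'
python3 - <<'E'
from h import *
goto(.5613,-.0384,.26,0)
E
```

```text
tcp [0.3939 0.0045 0.2489] yaw 0.018 -> t(cm) [16.63  4.58 -5.98] twist 1.0 q6 1.42 F [ 0.2  0.5 -0. ] w 0.047 time 45.48
time: 46.35
tool_pos: [0.5613, -0.0375, 0.3079]
ee_rot: [-3.141, 0.003, 0.0]
wrist_force: [-1.1, -0.7, -0.4]
width: 0.0007
tcp [ 0.5613 -0.0375  0.3079] yaw 0.0 -> t(cm) [0.02 0.09 4.79] twist 0.0 q6 1.4 F [-1.1 -0.7 -0.4] w 0.0007 time 46.35
```

```bash
python3 -m crank '[{"tx":0,"ty":0.05,"tz":4,"twist":0,"grip":0},{"tx":0,"ty":0,"tz":1.5,"twist":0,"grip":0},{"tx":0,"ty":0,"tz":1,"twist":0,"grip":0},{"tx":0,"ty":0,"tz":1,"twist":0,"grip":0},{"tx":0,"ty":0,"tz":0.5,"twist":0,"grip":0},{"tx":0,"ty":0,"tz":0.4,"twist":0,"grip":0},{"tx":0,"ty":0,"tz":0.2,"twist":0,"grip":0},{"tx":0,"ty":0,"tz":0,"twist":0,"grip":0}]'
python3 - <<'E'
from h import *
s=snap('side');crop(s,(328,232),20,'c29s.png',20)
E
```

```text
time: 47.35
tool_pos: [0.5619, -0.0381, 0.2231]
ee_rot: [3.141, -0.0, 0.0]
wrist_force: [-1.6, -0.1, 2.2]
width: 0.0003
```

View pics/c29s.png

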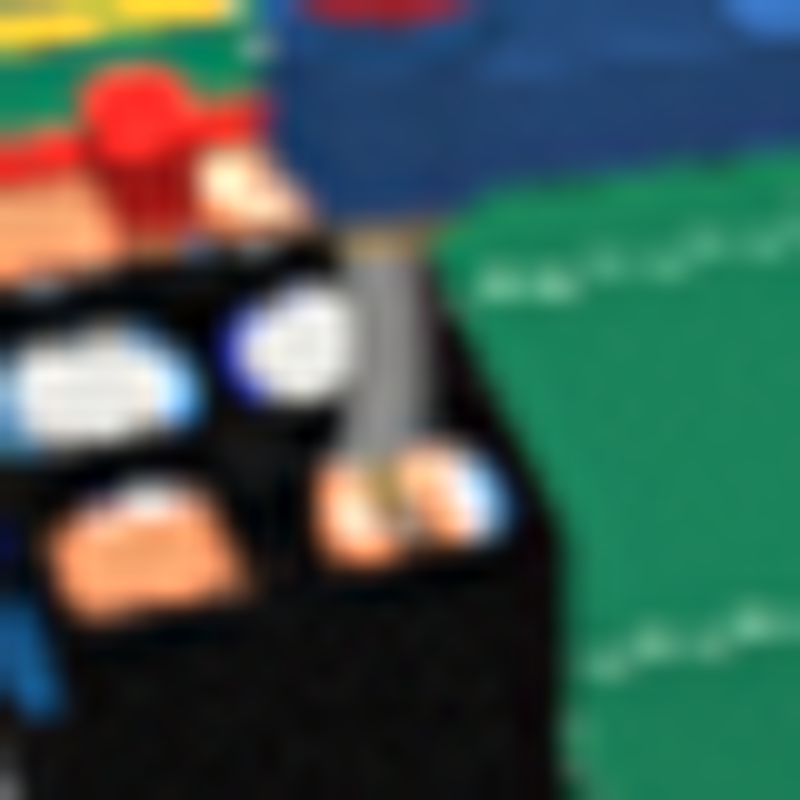

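```bash
python3 -m crank '[{"tx":0,"ty":0,"tz":0.2,"twist":0,"grip":0},{"tx":0,"ty":0,"tz":0.2,"twist":0,"grip":0},{"tx":0,"ty":0,"tz":0.05,"twist":0,"grip":0},{"tx":0,"ty":0,"tz":0,"twist":0,"grip":0},{"tx":0,"ty":0,"tz":0,"twist":0,"grip":0},{"tx":0,"ty":0,"tz":0,"twist":0,"grip":0}]'
python3 - <<'E'
from h import *
s=snap('side');crop(s,(328,232),20,'c30s.png',20);goto()
E
```

```text
time: 48.15
tool_pos: [0.5621, -0.0382, 0.2218]
ee_rot: [3.141, -0.003, 0.0]
wrist_force: [-5.0, 0.7, 11.2]
width: 0.0005
tcp [ 0.562  -0.0382  0.2218] yaw 0.0 -> t(cm) [0. 0. 0.] twist 0 q6 1.4 F [-4.6 -0.9 12.6] w 0.0008 time 48.2
```

View pics/c30s.png

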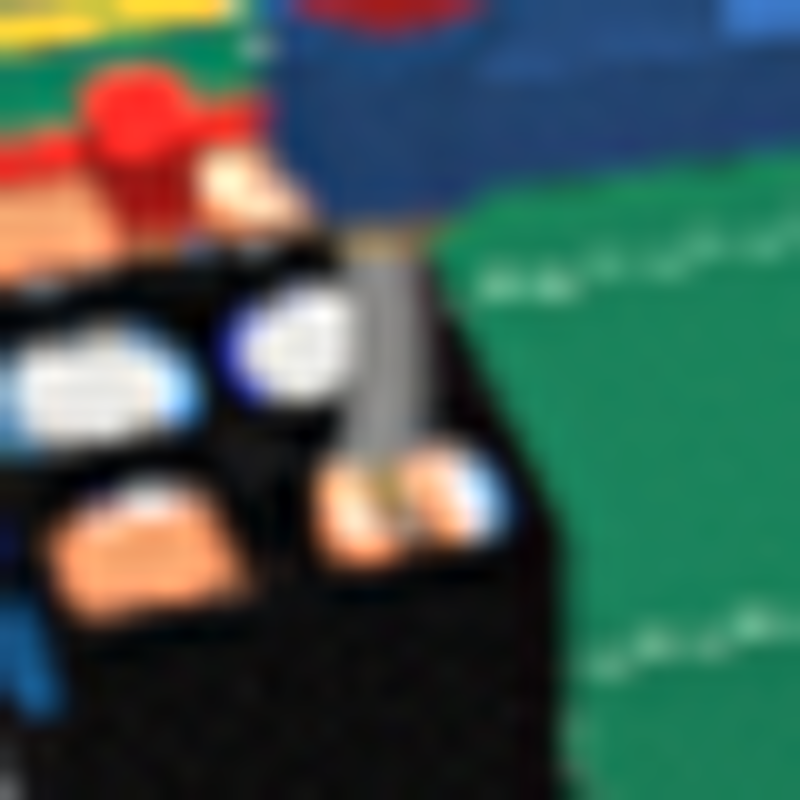

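```bash
python3 -m crank '[{"tx":0,"ty":0,"tz":0,"twist":0,"grip":0},{"tx":0,"ty":0,"tz":0,"twist":0,"grip":0},{"tx":0,"ty":0,"tz":-2,"twist":0,"grip":0},{"tx":0,"ty":0,"tz":-3,"twist":0,"grip":0},{"tx":0,"ty":0,"tz":-5,"twist":0,"grip":0},{"tx":-5,"ty":-1,"tz":0,"twist":0,"grip":0},{"tx":-5,"ty":-1,"tz":0,"twist":0,"grip":0.5},{"tx":-2.7,"ty":-2.3,"tz":5,"twist":-0.4,"grip":0.5},{"tx":0,"ty":0,"tz":6,"twist":0,"grip":0.5},{"tx":0,"ty":0,"tz":6,"twist":0,"grip":0.5},{"tx":0,"ty":0,"tz":4,"twist":0,"grip":0.5},{"tx":0,"ty":0,"tz":0,"twist":0,"grip":0.5}]'
python3 - <<'E'
from h import *
goto(.4352,.0045,.045,.007)
p=snap('wrist','w31.png')
for q in cells(p,(.54,0.005)): print(np.round(q[0],4),q[1],np.round(q[2]))
E
```

```text
time: 49.7
tool_pos: [0.4321, 0.0053, 0.1047]
ee_rot: [-3.141, 0.008, 0.007]
wrist_force: [-0.8, 0.6, 1.1]
width: 0.0468
tcp [0.4321 0.0053 0.1047] yaw 0.007 -> t(cm) [0.36 0.08 5.97] twist 0.0 q6 1.44 F [-0.8  0.6  1.1] w 0.0468 time 49.7
[0.5009 0.0812] 970 [201. 126.]
[0.5647 0.0576] 61 [231.   9.]
[0.5643 0.047 ] 230 [250.  10.]
[0.5638 0.0339] 158 [274.  11.]
[0.5621 0.0053] 1462 [325.  15.]
[ 0.5628 -0.0263] 457 [381.  14.]
[ 0.5626 -0.0408] 331 [407.  15.]
[ 0.5266 -0.0748] 239 [459.  84.]
[0.5258 0.0051] 1744 [325.  84.]
[ 0.5258 -0.0266] 527 [378.  85.]
[0.5256 0.034 ] 184 [276.  84.]
[0.5252 0.0575] 72 [237.  85.]
[ 0.501  -0.0293] 299 [380. 127.]
```

View pics/w31.png

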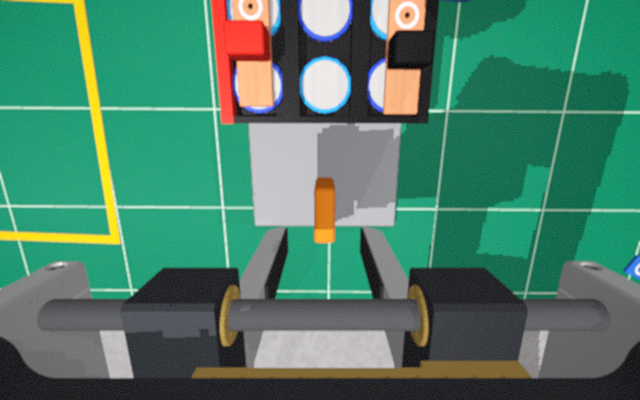

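```bash
python3 -m crank '[{"tx":0.3,"ty":0.05,"tz":3,"twist":0,"grip":0.5},{"tx":0,"ty":0,"tz":2.9,"twist":0,"grip":0.5},{"tx":0,"ty":0,"tz":0,"twist":0,"grip":0.5},{"tx":0,"ty":0,"tz":0,"twist":0,"grip":0},{"tx":0,"ty":0,"tz":0,"twist":0,"grip":0},{"tx":0,"ty":0,"tz":0,"twist":0,"grip":0},{"tx":0,"ty":0,"tz":0,"twist":0,"grip":0}]'
python3 - <<'E'
from h import *
goto(.5433-.1105*np.cos(.031),.2785+.1105*.031,None,-.031)
p=snap('wrist','w32.png');midcell(p)
E
```

```text
time: 50.62
tool_pos: [0.4384, 0.0045, 0.0504]
ee_rot: [-3.141, -0.002, 0.007]
wrist_force: [-0.2, 0.8, 3.2]
width: 0.0157
tcp [0.4384 0.0045 0.0504] yaw 0.007 -> t(cm) [ -0.36 -27.75   0.  ] twist 2.2 q6 1.44 F [-0.2  0.8  3.2] w 0.0157 time 50.62
mid -x cell [0.5258 0.005  0.078 ] (63.00969696044922, 67.17152404785156)
```

```bash
python3 -m crank '[{"tx":0,"ty":0,"tz":0,"twist":1.1,"grip":0},{"tx":0,"ty":0,"tz":0,"twist":1.1,"grip":0},{"tx":0,"ty":-0.6,"tz":0,"twist":0,"grip":0},{"tx":-0.1,"ty":-1.6,"tz":0,"twist":0,"grip":0},{"tx":-0.1,"ty":-2.3,"tz":0,"twist":0,"grip":0},{"tx":-0.1,"ty":-2.3,"tz":0,"twist":0,"grip":0},{"tx":-0.1,"ty":-2.3,"tz":0,"twist":0,"grip":0},{"tx":-0.1,"ty":-2.3,"tz":0,"twist":0,"grip":0},{"tx":-0.1,"ty":-2.3,"tz":0,"twist":0,"grip":0},{"tx":-0.1,"ty":-2.3,"tz":0,"twist":0,"grip":0},{"tx":-0.1,"ty":-1.6,"tz":0,"twist":0,"grip":0},{"tx":0,"ty":-0.6,"tz":0,"twist":0,"grip":0}]'
python3 - <<'E'
from h import *
goto(.4359,.2818,None,-.031)
p=snap('wrist','w33.png');midcell(p)
E
```

```text
time: 52.18
tool_pos: [0.4364, 0.1851, 0.0504]
ee_rot: [3.137, -0.002, -0.032]
wrist_force: [-0.6, -8.7, 6.3]
width: 0.0157
tcp [0.4364 0.1851 0.0504] yaw -0.032 -> t(cm) [-0.37 -9.66 -0.04] twist -0.1 q6 1.89 F [-0.6 -8.7  6.3] w 0.0157 time 52.17
mid -x cell [0.5237 0.1805 0.078 ] (63.172367095947266, 67.20228576660156)
```

View pics/w33.png

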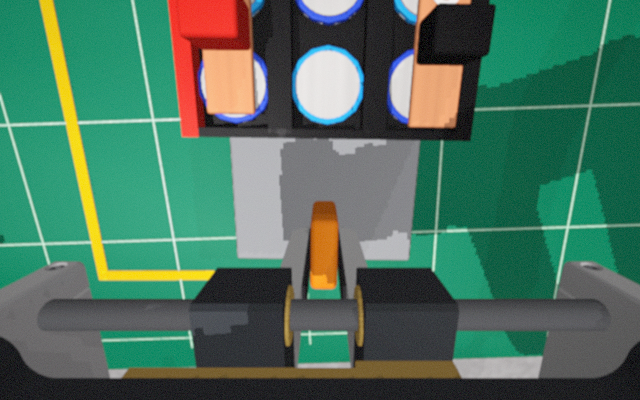

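```bash
python3 -m crank '[{"tx":0,"ty":-0.6,"tz":0,"twist":0,"grip":0},{"tx":-0.1,"ty":-1.6,"tz":0,"twist":0,"grip":0},{"tx":-0.1,"ty":-2.3,"tz":0,"twist":0,"grip":0},{"tx":-0.1,"ty":-2.3,"tz":0,"twist":0,"grip":0},{"tx":-0.1,"ty":-1.7,"tz":0,"twist":0,"grip":0},{"tx":0,"ty":-0.8,"tz":0,"twist":0,"grip":0},{"tx":0,"ty":-0.2,"tz":0,"twist":0,"grip":0},{"tx":0,"ty":0,"tz":0,"twist":0,"grip":0},{"tx":0,"ty":0,"tz":0,"twist":0,"grip":0}]'
python3 - <<'E'
from h import *
goto(.4359,.2818,None,-.031)
p=snap('wrist','w34.png');midcell(p)
E
```

```text
time: 53.35
tool_pos: [0.4354, 0.2797, 0.0504]
ee_rot: [3.138, -0.002, -0.034]
wrist_force: [-1.4, -5.2, 6.7]
width: 0.016
tcp [0.4354 0.2797 0.0504] yaw -0.034 -> t(cm) [ 0.04 -0.21 -0.  ] twist -0.2 q6 2.07 F [-1.4 -5.2  6.7] w 0.016 time 53.35
mid -x cell [0.5228 0.2744 0.078 ] (62.769256591796875, 67.43734741210938)
```

View pics/w34.png

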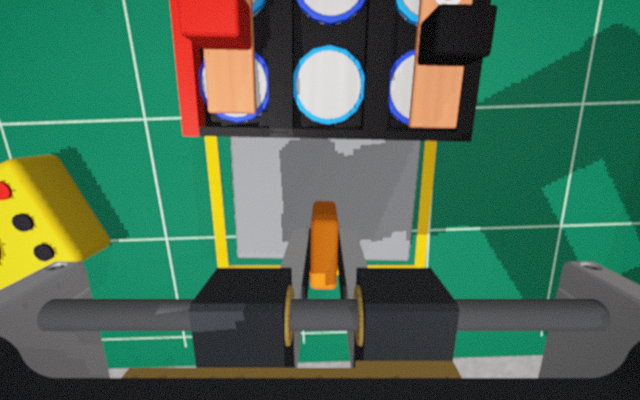

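```bash
python3 -m crank '[{"tx":0,"ty":-0.4,"tz":0,"twist":-1,"grip":0},{"tx":0,"ty":0,"tz":0,"twist":0,"grip":0},{"tx":0,"ty":0,"tz":0,"twist":0,"grip":0},{"tx":0,"ty":0,"tz":0,"twist":0,"grip":0.5},{"tx":0,"ty":0,"tz":0,"twist":0,"grip":0.5},{"tx":0,"ty":0,"tz":0,"twist":0,"grip":0.5},{"tx":0,"ty":0,"tz":-4,"twist":0,"grip":0.5},{"tx":-1,"ty":0,"tz":-6,"twist":0,"grip":0.5},{"tx":-2,"ty":0,"tz":-6,"twist":0,"grip":0.5},{"tx":-2,"ty":0,"tz":-6,"twist":0,"grip":0.5},{"tx":0,"ty":0,"tz":0,"twist":0,"grip":0.5},{"tx":0,"ty":0,"tz":0,"twist":0,"grip":0.5}]'
python3 - <<'E'
from h import *
goto()
p=snap('wrist','w35.png')
crop(p,(310,95),95,'c35.png',4)
c=cells(p,(.54,.28))
for q in c: print(np.round(q[0],4),q[1],np.round(q[2]))
t=snap('top','t35.png')
E
```

```text
time: 54.9
tool_pos: [0.3849, 0.2863, 0.2674]
ee_rot: [3.141, 0.0, -0.013]
wrist_force: [-0.1, -0.3, -1.0]
width: 0.0471
tcp [0.3849 0.2863 0.2674] yaw -0.013 -> t(cm) [0. 0. 0.] twist 0 q6 2.11 F [-0.1 -0.3 -1. ] w 0.0471 time 54.9
[0.5629 0.2797] 605 [327.  19.]
[0.5634 0.3086] 64 [300.  19.]
[0.5644 0.245 ] 252 [360.  17.]
[0.5652 0.3209] 106 [288.  17.]
[0.5577 0.234 ] 106 [370.  24.]
[0.5228 0.2809] 533 [326.  60.]
[0.5218 0.2495] 164 [355.  61.]
```

View pics/c35.png

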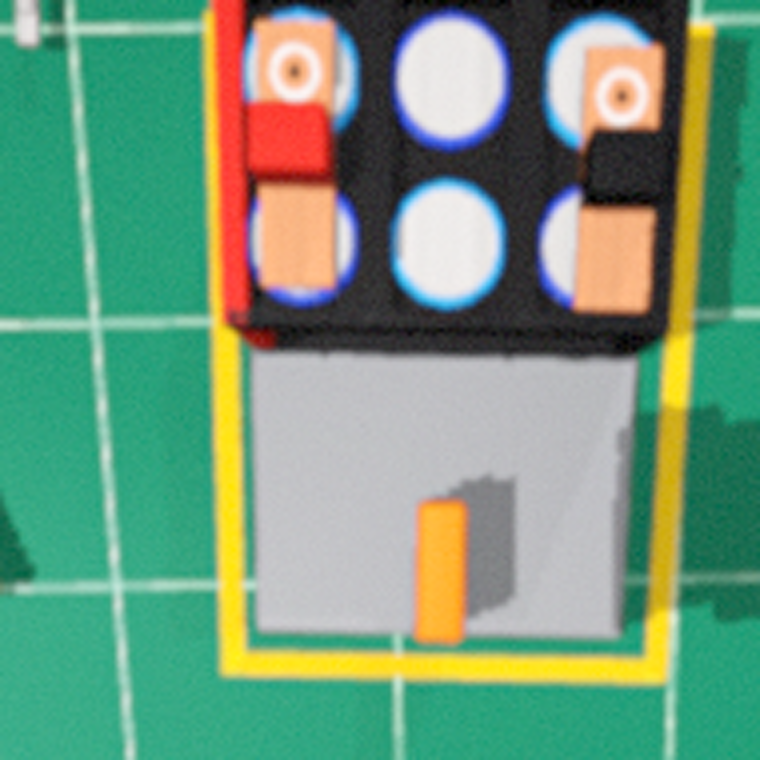

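View pics/t35.png

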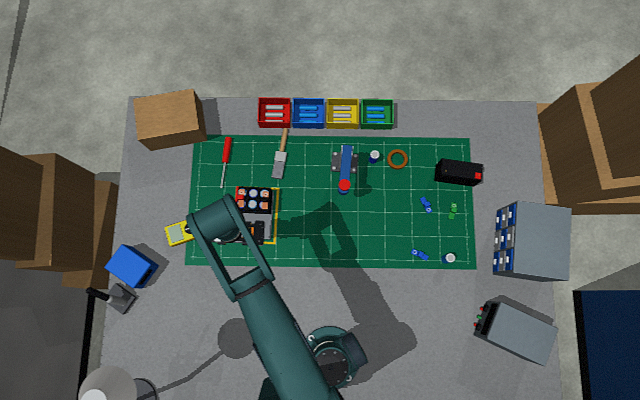

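```bash
python3 - <<'E'
from h import *
p=snap('wrist')
f=lambda a,b:(215+(a+.5)/4-.5,(b+.5)/4-.5)
pose=np.array([.54285,.2803,np.arctan2(-.0012,.0401)]);c,s=np.cos(pose[2]),np.sin(pose[2]);R=np.array([[c,-s],[s,c]])
L=lambda a,b:R.T@(unp(p,f(a,b),.082)[:2]-pose[:2])
for n,C in dict(red=[(255,18),(336,20),(333,292),(260,288)],black=[(587,44),(664,46),(650,313),(574,310)]).items():
    q=np.array([L(*k) for k in C]); print(n,'corners(pack)',np.round(q,4).tolist(),'centre',np.round(q.mean(0),4))
print('rings',L(294,71),L(622,95))
E
```

```text
red corners(pack) [[0.0301, 0.0495], [0.03, 0.0287], [-0.035, 0.0299], [-0.0342, 0.0497]] centre [-0.0023  0.0395]
black corners(pack) [[0.0255, -0.0361], [0.0254, -0.0561], [-0.0389, -0.0564], [-0.0385, -0.0357]] centre [-0.0066 -0.0461]
rings [0.01815256 0.03966426] [ 0.01391981 -0.04584282]
```

```bash
python3 -m crank '[{"tx":-1,"ty":4,"tz":-3,"twist":0,"grip":0.5},{"tx":-1,"ty":4,"tz":-2,"twist":0,"grip":0.5},{"tx":0,"ty":0,"tz":0,"twist":0,"grip":0.5},{"tx":0,"ty":0,"tz":0,"twist":0,"grip":0.5}]'
python3 - <<'E'
from h import *
t=snap('top'); crop(t,(250,200),80,'t36.png',5)
E
```

```text
time: 55.55
tool_pos: [0.364, 0.2068, 0.3163]
ee_rot: [3.141, 0.003, -0.014]
wrist_force: [-0.1, 1.0, -0.6]
width: 0.0468
```

View pics/t36.png

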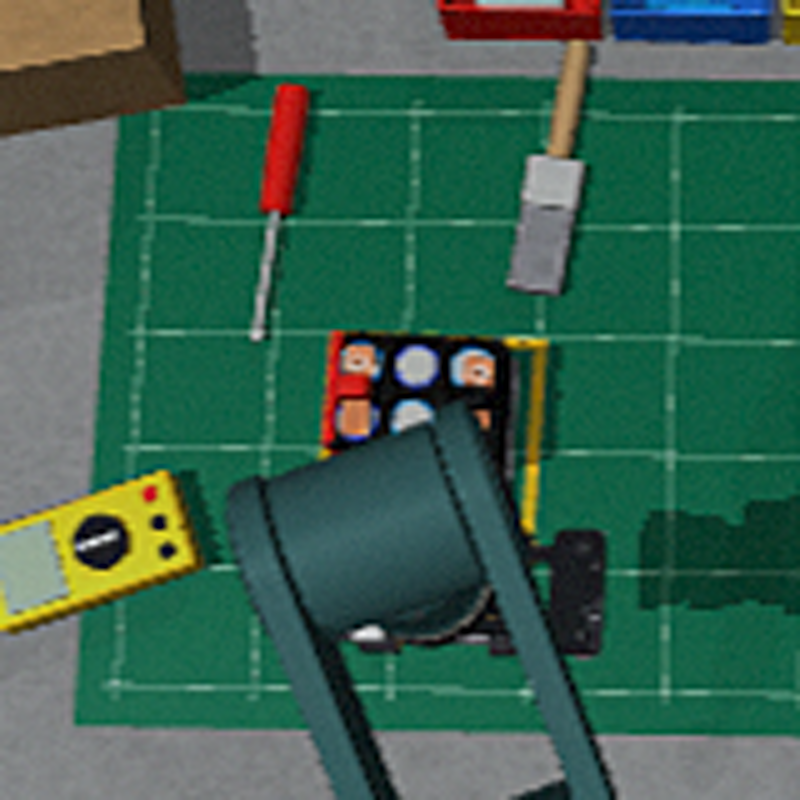

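The pack is inside the outline with both links on (rings at crop 358,360 and 478,370). The screwdriver, brush and meter are where they were. I'm handing in.

```bash
python3 -c "
from bench import ticket
print(ticket.close_job())"
```

```text
the job is handed in; nothing more can be done
None
```

I laid the red and black links on their pairs and took the red reading, then the black. Then I slid the pack back into the yellow outline and handed the job in at about 56 s. No white link was out, only blue and green look-alikes, so I took no white reading.

- **Readings:** I pressed each knob for over half a second at about 10–12 N. Some 2–3 N of that goes into the spring. Before pressing, the camera views put each ring about 1–2 mm from the probe axis, inside the 5.5 mm limit.
- **Pack:** my last measurement puts it about 2 mm and under 0.01 rad from the outline's place.
- **Bystanders:** the last top crop, of the pack end of the bench only, showed the screwdriver, brush and meter unmoved. In the full top picture shortly before it, the other things also looked where they had been.

**Off-centre link:** the black link was knocked aside between the two readings, while the arm was not near it, and I left it there. It lies against a corner of its channel, about 6.5 mm along and 6 mm across from the pair's centre (limits 10 and 8 mm). A flat link should only be able to sit 5 mm off across, so that figure is probably about 1 mm high. Its block's position before the black reading matched a flat link.

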